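Set up the slide staining station

TASK

Set up the staining station: put the slide box squarely on the middle of the dark rectangular mat, long side along the mat's long side, and set the timer flat, display up, centred on top of the box. Stand the three bottles, always kept upright, one on the centre of each round pad of the white tray in order of height: the tallest on the end pad nearer the mat, the shortest on the end pad farther from it, the middle-sized one between them. Leave the pipette tip box and the tape roll where they are.

Things in the scene. Friction and masses are not known exactly. Their poses are not given: they have to be found in the camera images.
- buffer_bottle: The tallest bottle: white, round, 60 mm diameter body with straight sides up to about 70 mm, 125 mm high with its narrower screw cap (36 mm). Stands upright at the start, origin at the centre of its underside, z up its axis.
- dye_bottle: The middle-sized bottle: round, 40 mm diameter body with straight sides up to about 50 mm, 85 mm high with its narrower screw cap. Stands upright at the start, origin at the centre of its underside, z up its axis.
- calib_bottle: The shortest bottle: round, 34 mm diameter body with straight sides up to about 40 mm, 68 mm high with its narrower screw cap. Stands upright at the start, origin at the centre of its underside, z up its axis.
- slide_box: Flat closed box for microscope slides, grey base with white lid and a paper label: 64 mm along its x, 96 mm along its y, 36 mm high, lid fixed shut, loose. Origin at the centre of its underside, z up; grasp across the 64 mm.
- timer: Small white bench timer lying flat, display up: 62 x 62 mm and 21 mm high, straight sides up to 18 mm, grasped across 62 mm. Origin at the centre of its underside, x and y square to its sides, z up.
- reagent_tray: Fixed white tray, 88 mm along its x, 272 mm along its y, with a 13 mm high rim 5 mm thick. Origin at the centre of its underside, on the table. On its floor, along its centre line, lie three round dark rubber pads of 72 mm diameter, centred at y = +86, 0 and -86 mm in its frame; the pad tops are 8 mm above the table. Its y axis points to the robot's left, turned by up to 0.2 rad.
- slide_mat: Fixed dark rubber mat, 100 mm along its x, 136 mm along its y, 3 mm thick, to the left or to the right of the tray. Origin at the centre of its underside, on the table; y is its long side.
- tip_box: Bystander: box of pipette tips, blue with a clear lid, 81 x 118 x 62 mm, loose, beside the end of the tray away from the mat. Origin at the centre of its underside.
- tape_roll: Bystander: roll of beige tape lying flat, 98 mm diameter, 25 mm high, loose, at the far left. Origin at the centre of its underside.
Not all that is in view belongs to the job. What is shaped like the slide_box but red is not meant.

How it is judged:
At the end, for the whole second after the job is handed in: Box flat on the mat, centres within 13 mm, long sides within 0.18 rad; timer flat on the box within 13 mm; bottles upright on their pads (tallest nearer the mat, middle-sized between, shortest far) within 12 mm along and across the tray; tip box and tape roll moved under 20 mm; all at rest (((y of slide_mat in the frame of reagent_tray above 0 m and x of buffer_bottle in the frame of reagent_tray between -0.012 and 0.012 m and y of buffer_bottle in the frame of reagent_tray between 0.074 and 0.098 m and x of calib_bottle in the frame of reagent_tray between -0.012 and 0.012 m and y of calib_bottle in the frame of reagent_tray between -0.098 and -0.074 m) or (not (y of slide_mat in the frame of reagent_tray above 0 m) and x of buffer_bottle in the frame of reagent_tray between -0.012 and 0.012 m and y of buffer_bottle in the frame of reagent_tray between -0.098 and -0.074 m and x of calib_bottle in the frame of reagent_tray between -0.012 and 0.012 m and y of calib_bottle in the frame of reagent_tray between 0.074 and 0.098 m)) and x of dye_bottle in the frame of reagent_tray between -0.012 and 0.012 m and y of dye_bottle in the frame of reagent_tray between -0.012 and 0.012 m and angle between each of buffer_bottle, dye_bottle, calib_bottle's own z axis and vertical below 0.1 rad and z of buffer_bottle in the frame of reagent_tray between 0.004 and 0.012 m and z of dye_bottle in the frame of reagent_tray between 0.004 and 0.012 m and z of calib_bottle in the frame of reagent_tray between 0.004 and 0.012 m and horizontal distance between slide_box and slide_mat below 0.013 m and angle between the y axis of slide_box and the y axis of slide_mat, either way round below 0.18 rad and angle between each of slide_box, timer's own z axis and vertical below 0.08 rad and height (world z) of slide_box below 0.007 m and horizontal distance between timer and slide_box below 0.013 m and z of timer in the frame of slide_box between 0.032 and 0.04 m and linear speed of each of buffer_bottle, dye_bottle, calib_bottle, slide_box, timer below 0.02 m/s and distance of each of tip_box, tape_roll from where it was at the start of the episode below 0.02 m); the robot touches nothing.
It fails at once if a bottle is tipped over (more than 0.6 rad from upright) (angle between any of buffer_bottle, dye_bottle, calib_bottle's own z axis and vertical above 0.6 rad).
It fails at once if the tip box or the tape roll is moved by more than 20 mm (distance of any of tip_box, tape_roll from where it was at the start of the episode above 0.02 m).
It also fails if it takes over 115 s, if anything falls off the work surface, if the arm or the gripper's body presses on something with over 40 N, if the wrist force passes 120 N, or if a joint passes its speed limit or range.

ROBOT

A 6-joint arm with a two-finger parallel gripper is mounted at the origin on a cart in front of the work surface, level with it; the furniture and walls round the work are solid. World frame = base frame: x ahead of the robot, y to its left, z up, the work surface at z = 0. Lengths are in m, angles in rad, forces in N, time in s.
With the tool pointing down it reaches from about 0.35 to 0.85 m from the base axis. Payload 8.1 kg.
Tool frame: the origin (TCP) lies between the finger pads; the fingertips stand 8 mm ahead of it and the grasp point (between the pads) lies 11 mm behind it; z points along the fingers, x is the direction in which the jaws open and shut, and the axes are right-handed (so a half turn about z gives the same grasp; the last joint's range is limited). The gripper opens to 93 mm and grips with 3 to 60 N. Pads are 15 mm wide; open, the fingers measure 128 mm over their backs; the gripper's body (75 mm by 188 mm) begins 65 mm behind the grasp point.
Start: joints at [-1.332, 0.13, 1.488, -0, 1.523, -0.085], TCP at [0.191, -0.569, 0.227] pointing down, gripper open.
Joint ranges: [-2.96, 2.96], [-0.89, 2.26], [0.02, 2.5], [-1.34, 4.48], [0, 2.73], [-2.66, 2.66]. Speed limits (rad/s): [2.39, 2.39, 2.79, 3.14, 3.14, 3.14].

INTERFACE

Orientations are given as [roll, pitch, yaw] about the fixed x, y, z axes, in that order (R = Rz(yaw) Ry(pitch) Rx(roll)).
In Python, from bench import r, viewer gives the robot as it stands.
- The arm moves only by the tool step_arm, never from a script. Its argument "motion" is a list of rows, each a list of 7 numbers: the shift along the tool's x, y, z in mm, then the turn, a rotation vector about the tool's x, y, z in rad, then the closure in counts, from 0 (fully open) to 255 (shut). A call has 1 to 5 rows; each row shifts and turns the commanded pose from where the row before left it, along the tool's axes as they then stand; what a row does not reach is not made up. A row lasts 1/10 s, in which the tool goes at most 50 mm and 8.59 degrees, less where a joint would pass 70% of its speed; a pose out of reach is approached as far as the arm can. A call is refused whole if a number of a shift passes 50 or a number of a turn 0.15, either way. A call with a gripper value outside its range is refused whole. The fingers move at their own pace and stop on an object; "newtons" is the grip in N (left out, the last holds). Time passes only in rows, so rows that do not move let the fingers close. It gives the time, the measured TCP pose, the force and the opening at its end, in the units of the state.
- r.get_state(): the state, without advancing time (a new reading comes with each control period).
- viewer.capture(name): name is "side" or "top"; returns a dict with "pixels" (400x640x3 uint8, red, green, blue), "mtx" (3x3 intrinsics, pixels), "R" (3x3) and "t" (3): a world point X has camera coordinates R X + t. Camera axes: x right, y down, z forward; pixel columns grow to the right and rows downward; lengths in m; the calibration is good to about 2 mm. A picture is of the moment at which its call begins. There is no depth.
- r.close_job(): hands the job in, once; it reports no verdict.
The state is a dict: "time_s": time; "qpos": joint angles; "qvel": joint speeds; "joint_efforts": joint torques, N m; "tcp_pos": TCP position; "tcp_rot": TCP orientation; "force": force on the tool from outside, world axes, zero at the start; "ft_torque": the same for the moment, N m; "finger_gap": finger opening in m.
Only numpy, scipy, OpenCV 4.12 (cv2) and the standard library are available. Lean on these libraries where they do the work, as an engineer would, in place of code of your own. Each camera call takes 0.05 s, during which the arm holds its last target.

## Working session

There is one attempt and no reset: what is moved stays moved. The work goes in short steps, Python scripts to look and compute and a tool call to move; the robot and the scene stay as the last step left them, time stands still between calls to the robot, and variables do not carry over. Pictures are saved under pics/ and viewed, and the job is handed in when it is done.

Besides the shell and the picture viewer there is one more tool, called after "Call:" in YAML: its name, and indented under it one key for each argument. step_arm: Moves the arm, as the interface text tells. Its arguments: {"type":"object","properties":{"motion":{"type":"array","items":{"type":"array","items":{"type":"number"}}},"newtons":{"type":"number"}},"required":["motion"]}

```bash
mkdir -p pics; ls; python3 - <<'E'
from bench import r, viewer
import cv2,numpy as np,pickle
s=r.get_state(); print(s)
for n in ("side","top"):
    c=viewer.capture(n); pickle.dump(c,open(f"pics/{n}0.pkl","wb"))
    cv2.imwrite(f"pics/{n}0.png",c["pixels"][:,:,::-1]); print(n,c["mtx"],c["R"],c["t"], -np.array(c["R"]).T@c["t"])
E
```

```text
pics
{'time_s': 0.0, 'qpos': array([-1.33238020e+00,  1.31166323e-01,  1.48926834e+00, -3.35981034e-06,
        1.52300752e+00, -8.54471099e-02]), 'qvel': array([ 5.48751982e-05, -1.00985539e-03,  1.96459451e-03,  1.97997899e-03,
        1.97763148e-04,  1.52998281e-03]), 'joint_efforts': array([-1.07715716e-04, -5.59845400e+01, -4.91757274e+01,  7.66598387e-02,
        3.51152464e-02, -1.70108528e-04]), 'tcp_pos': array([ 0.19080017, -0.56826771,  0.22559037]), 'tcp_rot': array([-3.14143815e+00,  1.84305953e-03, -1.24693279e+00]), 'force': array([ 0.34968987,  0.52177734, -0.18266234]), 'ft_torque': array([-0.03504111,  0.05233612, -0.02087658]), 'finger_gap': 0.09302796758408055}
side [[476.55467067   0.         329.60903607]
 [  0.         476.55467067 197.60081925]
 [  0.           0.           1.        ]] [[-0.99075466 -0.13566052 -0.00119435]
 [-0.0673798   0.4996904  -0.86357945]
 [ 0.11775045 -0.85551489 -0.50421137]] [0.4565228  0.10146885 1.71113924] [0.25765163 1.4751342  0.95094753]
top [[452.71612042   0.         320.57519262]
 [  0.         452.71612042 202.70104465]
 [  0.           0.           1.        ]] [[ 0.01971726 -0.99979814  0.00386105]
 [-0.99273972 -0.02003608 -0.11860184]
 [ 0.11865526 -0.00149452 -0.99293439]] [-0.05668145  0.50241787  1.90203842] [ 0.27420092 -0.0437609   1.94840588]
```

View pics/top0.png

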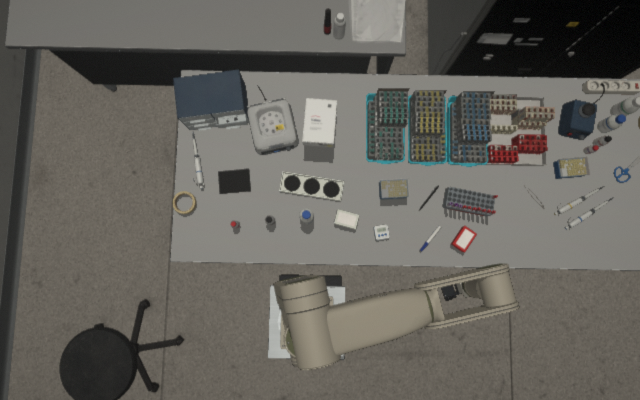

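View pics/side0.png

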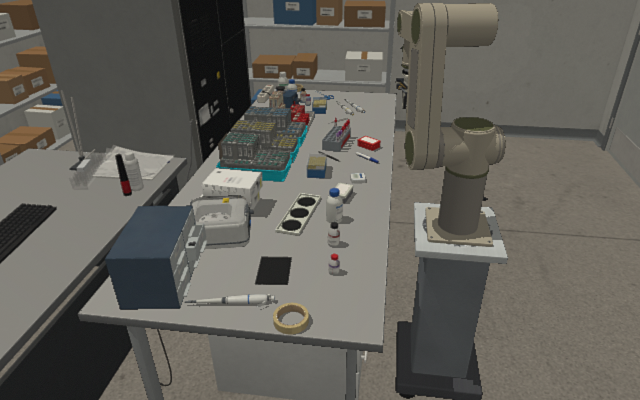

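The top view shows the mat at about (235,181), the tray at (312,186), the caps at red (235,225), black (270,220) and blue (306,216), the white box at (346,220) and the timer at (381,233). The tape is at (185,203) and the tip box at (394,189). In the side view the mat is at (274,270), with the bottles at (334,205), (334,235) and (334,263). Next I'll enlarge both.

```bash
python3 - <<'E'
import cv2
a=cv2.imread("pics/top0.png")[150:250,165:415]; cv2.imwrite("pics/topz.png",cv2.resize(a,None,fx=3.2,fy=3.2,interpolation=cv2.INTER_CUBIC))
a=cv2.imread("pics/side0.png")[140:340,230:400]; cv2.imwrite("pics/sidez.png",cv2.resize(a,None,fx=3,fy=3,interpolation=cv2.INTER_CUBIC))
E
```

```text
(no output)
```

View pics/topz.png

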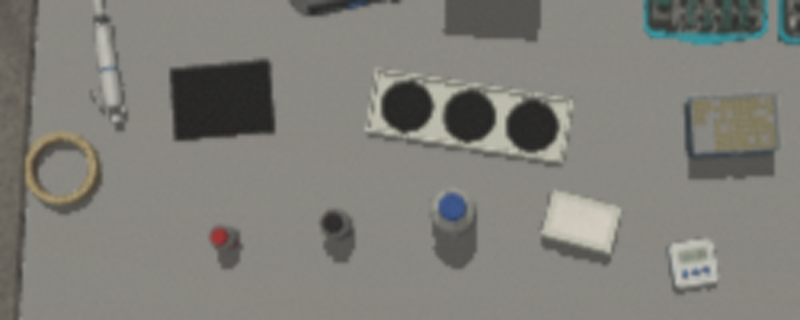

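View pics/sidez.png

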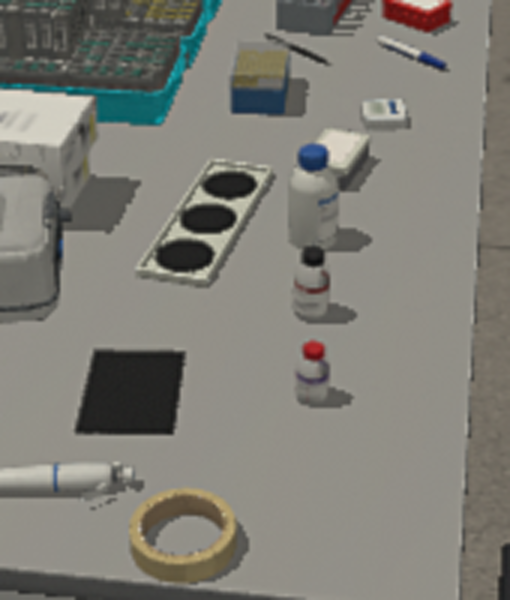

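The zooms show the mat, the three tray pads, three caps (blue on the tall bottle), the white box, turned a little, and the timer with its buttons toward the robot. Now I'll measure with masks.

```bash
cat > h.py <<'E'
import cv2,numpy as np,pickle
def load(n): 
    c=pickle.load(open(n,"rb")); return c
def ray(c,p,z):
    K,R,t=[np.array(c[k]) for k in("mtx","R","t")]
    d=R.T@np.linalg.inv(K)@np.array([p[0],p[1],1.]); o=-R.T@t
    return (o+d*(z-o[2])/d[2])[:2]
def proj(c,X):
    v=np.array(c["mtx"])@(np.array(c["R"])@np.array(X)+np.array(c["t"])); return v[:2]/v[2]
def blobs(m,roi,amin=15):
    x0,y0,x1,y1=roi; mm=np.zeros(m.shape[:2],np.uint8); mm[y0:y1,x0:x1]=m[y0:y1,x0:x1]
    n,l,st,ce=cv2.connectedComponentsWithStats(mm)
    return [(ce[i],st[i],l==i) for i in range(1,n) if st[i,4]>=amin]
def rect_on(c,mask,z):
    ct=max(cv2.findContours(mask.astype(np.uint8),cv2.RETR_EXTERNAL,cv2.CHAIN_APPROX_NONE)[0],key=len)[:,0,:].astype(float)
    w=np.array([ray(c,p,z) for p in ct])*1000
    (cx,cy),(a,b),ang=cv2.minAreaRect(w.astype(np.float32)); return (cx,cy),(a,b),ang
E
python3 - <<'E'
from h import *
c=load("pics/top0.pkl");im=c["pixels"].astype(int);h=cv2.cvtColor(c["pixels"],cv2.COLOR_RGB2HSV).astype(int)
V=im.max(2)
print("dark")
for ce,st,m in blobs((V<50).astype(np.uint8),(210,160,350,205)):
    z=.003 if ce[0]<260 else .008
    print(ce.round(2),st, ray(c,ce,z).round(4), rect_on(c,m,z))
print("white")
for ce,st,m in blobs((im.min(2)>165).astype(np.uint8),(270,165,400,250)):
    for z in (.013,.021,.036): print(ce.round(2),st,z,ray(c,ce,z).round(4),rect_on(c,m,z))
red=(im[:,:,0]>im[:,:,1]+50); blue=(im[:,:,2]>im[:,:,0]+50)
for nme,mk,roi,z in(("red",red,(220,210,250,240),.068),("blue",blue,(290,200,325,235),.125),("blk",V<62,(262,212,276,226),.085)):
    for ce,st,m in blobs(mk.astype(np.uint8),roi,6): print(nme,ce.round(2),st,z,ray(c,ce,z).round(4))
c=load("pics/side0.pkl");im=c["pixels"].astype(int);V=im.max(2)
print("SIDE")
for ce,st,m in blobs((V<50).astype(np.uint8),(250,190,325,290)):
    z=.003 if ce[1]>240 else .008
    print(ce.round(2),st, ray(c,ce,z).round(4))
red=(im[:,:,0]>im[:,:,1]+50); blue=(im[:,:,2]>im[:,:,0]+50)
for nme,mk,roi,z in(("red",red,(320,245,350,275),.063),("blue",blue,(320,180,345,200),.115),("blk",V<62,(325,220,345,232),.08)):
    for ce,st,m in blobs(mk.astype(np.uint8),roi,6): print(nme,ce.round(2),st,z,ray(c,ce,z).round(4))
for ce,st,m in blobs((im.min(2)>165).astype(np.uint8),(330,170,375,210)):
    for z in (.021,.036): print(ce.round(2),st,z,ray(c,ce,z).round(4),rect_on(c,m,z))
E
```

```text
dark
[234.13 181.02] [219 170  31  23 615] [0.594  0.3311] ((594.4950561523438, 331.3074951171875), (91.53633880615234, 127.76458740234375), 6.42310094833374)
[291.72 182.92] [285 176  14  15 155] [0.59   0.0802] ((589.6859741210938, 78.95393371582031), (58.93686294555664, 58.17416000366211), 27.848119735717773)
[311.35 185.94] [305 179  14  15 158] [ 0.5785 -0.0052] ((578.2764892578125, -5.886745452880859), (58.737892150878906, 58.545989990234375), 45.95394515991211)
[330.83 188.97] [324 182  15  15 156] [ 0.5669 -0.0899] ((565.7401733398438, -89.62429809570312), (55.37501907348633, 58.71318435668945), 46.30103302001953)
white
[301.45 185.54] [297 177  10  18  67] 0.013 [0.5785 0.0375] ((578.8004760742188, 37.15333557128906), (74.37889099121094, 38.89814758300781), 1.1691443920135498)
[301.45 185.54] [297 177  10  18  67] 0.021 [0.5773 0.0372] ((577.5414428710938, 36.81880569458008), (74.07135772705078, 38.737388610839844), 1.1690102815628052)
[301.45 185.54] [297 177  10  18  67] 0.036 [0.5749 0.0365] ((575.1807250976562, 36.19171905517578), (73.49488830566406, 38.43590545654297), 
[... 3032 characters left out ...]
225.05] [331 222   7   7  42] 0.08 [0.4221 0.1733]
[358.12 176.65] [351 173  14   7  51] 0.021 [ 0.3802 -0.291 ] ((383.1822814941406, -296.7762756347656), (55.40188217163086, 54.13377380371094), 7.664369583129883)
[358.12 176.65] [351 173  14   7  51] 0.036 [ 0.3782 -0.2625] ((381.157470703125, -268.19549560546875), (54.50829315185547, 53.26052474975586), 7.664538383483887)
[343.32 188.23] [336 183  16  13 115] 0.021 [ 0.4305 -0.1839] ((436.9491271972656, -178.90187072753906), (89.98883056640625, 54.79348373413086), 75.92335510253906)
[343.32 188.23] [336 183  16  13 115] 0.036 [ 0.4277 -0.1571] ((434.0570068359375, -152.2223358154297), (88.53731536865234, 53.90964889526367), 75.92333984375)
```

Two views agree within about 6 mm, so I'll average them. Next I'll write a move helper and check the obstacles behind the tray.

```bash
cat > go.py <<'E'
import sys,numpy as np
from bench import r
from scipy.spatial.transform import Rotation as Ro
x,y,z,yaw=map(float,sys.argv[1:5])
s=r.get_state()
R=Ro.from_euler('xyz',s["tcp_rot"]); T=Ro.from_euler('xyz',[np.pi,0,yaw])
d=R.inv().apply(np.array([x,y,z])-s["tcp_pos"])*1000
rv=(R.inv()*T).as_rotvec()
print("t%.1f"%s["time_s"],"pos",s["tcp_pos"].round(4),"yaw %.3f"%s["tcp_rot"][2],"F",s["force"].round(1),"gap %.1f"%(s["finger_gap"]*1000))
print("tool shift mm",d.round(1),"final-frame shift",(T.inv().apply(np.array([x,y,z])-s["tcp_pos"])*1000).round(1),"turn",rv.round(3))
E
python3 go.py 0.4355 -0.155 0.15 -0.226; python3 - <<'E'
from h import *
c=load("pics/side0.pkl");t=load("pics/top0.pkl")
for p in [(245,213),(262,178),(248,241)]: print(p,ray(c,p,0).round(3),ray(c,p,.1).round(3))
for p in [(305,160),(335,160),(305,143),(335,143),(275,153),(297,148)]: print(p,ray(t,p,0).round(3),ray(t,p,.1).round(3))
E
```

```text
t0.1 pos [ 0.1908 -0.5683  0.2257] yaw -1.247 F [-0.4 -0.2  0.6] gap 92.9
tool shift mm [-313.9 -363.5   76.3] final-frame shift [ 145.9 -457.7   75.7] turn [-1.000e-03  1.000e-03 -1.021e+00]
(245, 213) [0.779 0.018] [0.724 0.171]
(262, 178) [ 0.788 -0.264] [ 0.732 -0.081]
(248, 241) [0.717 0.191] [0.668 0.326]
(305, 160) [0.694 0.025] [0.673 0.022]
(335, 160) [ 0.697 -0.106] [ 0.675 -0.103]
(305, 143) [0.77  0.027] [0.745 0.023]
(335, 143) [ 0.773 -0.105] [ 0.747 -0.102]
(275, 153) [0.723 0.158] [0.7   0.147]
(297, 148) [0.747 0.062] [0.723 0.056]
```

Call:
step_arm:
  motion:
    - [0, 0, 0, 0, 0, -0.146, 0]
    - [0, 0, 0, 0, 0, -0.146, 0]
    - [0, 0, 0, 0, 0, -0.146, 0]
    - [0, 0, 0, 0, 0, -0.146, 0]
    - [0, 0, 0, 0, 0, -0.146, 0]
  newtons: 25

```text
time_s: 0.6
tcp_pos: [0.1908, -0.5685, 0.226]
tcp_rot: [-3.141, 0.001, -0.511]
force: [-0.7, 0.0, -0.5]
finger_gap: 0.0929
```

Call:
step_arm:
  motion:
    - [0, 0, 0, 0, 0, -0.146, 0]
    - [0, 0, 0, 0, 0, -0.146, 0]
    - [14, -45, 0, 0, 0, 0, 0]
    - [14, -45, 0, 0, 0, 0, 0]
    - [14, -45, 0, 0, 0, 0, 0]

```text
time_s: 1.1
tcp_pos: [0.2622, -0.445, 0.2258]
tcp_rot: [-3.14, 0.001, -0.226]
force: [0.6, 0.0, 0.7]
finger_gap: 0.0928
```

Call:
step_arm:
  motion:
    - [14, -45, 0, 0, 0, 0, 0]
    - [14, -45, 0, 0, 0, 0, 0]
    - [14, -45, 0, 0, 0, 0, 0]
    - [14, -45, 0, 0, 0, 0, 0]
    - [14, -45, 0, 0, 0, 0, 0]

```text
time_s: 1.6
tcp_pos: [0.3808, -0.241, 0.2264]
tcp_rot: [-3.141, 0.0, -0.225]
force: [0.0, -0.6, 0.4]
finger_gap: 0.0929
```

```bash
python3 go.py 0.4355 -0.155 0.12 -0.226
```

```text
t1.6 pos [ 0.3808 -0.241   0.2264] yaw -0.225 F [ 0.  -0.6  0.4] gap 92.9
tool shift mm [ 34.1 -96.  106.4] final-frame shift [ 34.  -96.1 106.4] turn [-0.     0.     0.001]
```

Call:
step_arm:
  motion:
    - [12, -32, 25, 0, 0, 0, 0]
    - [11, -32, 40, 0, 0, 0, 0]
    - [11, -32, 41, 0, 0, 0, 0]
    - [0, 0, 0, 0, 0, 0, 0]

```text
time_s: 2.0
tcp_pos: [0.4304, -0.1551, 0.1187]
tcp_rot: [-3.138, 0.01, -0.221]
force: [-2.4, 0.1, -0.7]
finger_gap: 0.093
```

```bash
python3 go.py 0.4355 -0.155 0.013 -0.226; python3 - <<'E'
from bench import r, viewer
from h import *
s=r.get_state(); p=s["tcp_pos"]
o=[]
for n,(a,b,w,hh) in (("side",(290,120,110,100)),("top",(290,160,110,90))):
    c=viewer.capture(n); pickle.dump(c,open(f"pics/{n}1.pkl","wb"))
    im=c["pixels"][:,:,::-1].copy()
    print(n,proj(c,p),proj(c,p+[0,0,-.008]))
    z=cv2.resize(im[b:b+hh,a:a+w],None,fx=4,fy=4,interpolation=cv2.INTER_CUBIC)
    q=(proj(c,p+[0,0,-.008])+.5-[a,b])*4; cv2.circle(z,tuple(int(v) for v in q),3,(0,0,255),-1)
    cv2.imwrite(f"pics/{n}1z.png",z)
a,b=cv2.imread("pics/side1z.png"),cv2.imread("pics/top1z.png")
b=cv2.copyMakeBorder(b,0,a.shape[0]-b.shape[0],0,0,cv2.BORDER_CONSTANT); cv2.imwrite("pics/c1.png",cv2.resize(np.hstack([a,b]),(800,364)))
E
```

```text
t2.0 pos [ 0.4304 -0.1551  0.1187] yaw -0.221 F [-2.4  0.1 -0.7] gap 93.0
tool shift mm [  5.9  -0.8 105.6] final-frame shift [  4.9  -1.2 105.7] turn [-0.003  0.01   0.004]
side [342.84597667 169.67288401] [342.81941366 171.5247733 ]
top [347.03705208 218.51995948] [346.91544029 218.68480793]
```

View pics/c1.png

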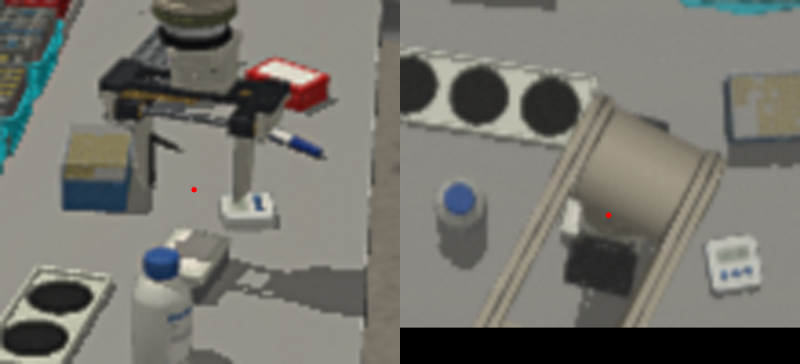

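```bash
python3 - <<'E'
from h import *
c=load("pics/side1.pkl"); im=c["pixels"][:,:,::-1]
z=cv2.resize(im[140:200,315:375],None,fx=10,fy=10,interpolation=cv2.INTER_NEAREST)
p=np.array([.4304,-.1551,.1107])
for s in(-1,1):
    for off in (.0465,.064):
        q=p+s*off*np.array([np.cos(-.221),np.sin(-.221),0]); u=(proj(c,q)+.5-[315,140])*10; cv2.circle(z,tuple(int(v) for v in u),3,(0,0,255),-1)
cv2.imwrite("pics/s1zz.png",z)
E
```

```text
(no output)
```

View pics/s1zz.png

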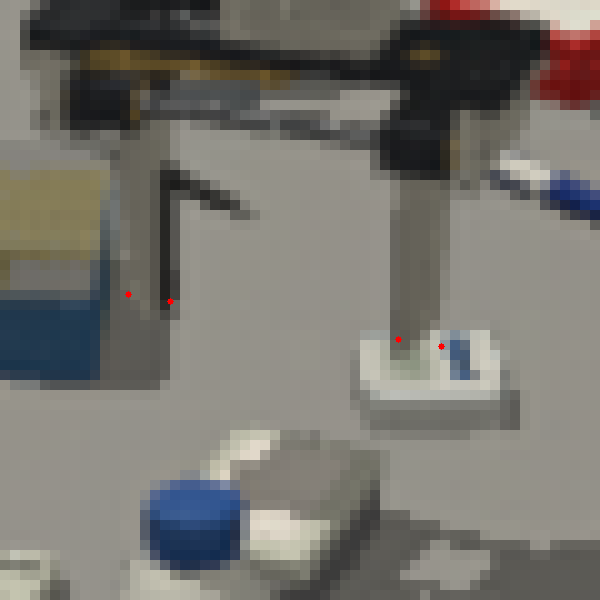

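The fingertip projections match the side image to within about 1 px, so the calibration is good enough. The averages stand, and I'll descend on the box.

Call:
step_arm:
  motion:
    - [2, -1, 35, 0, 0, 0, 0]
    - [1, 0, 35, 0, 0, 0, 0]
    - [0, 0, 25, 0, 0, 0, 0]
    - [0, 0, 11, 0, 0, 0, 0]
    - [0, 0, 0, 0, 0, 0, 0]

```text
time_s: 2.6
tcp_pos: [0.4357, -0.1604, 0.0188]
tcp_rot: [-3.142, 0.001, -0.226]
force: [-0.4, 0.9, 0.2]
finger_gap: 0.0933
```

Call:
step_arm:
  motion:
    - [0, 0, 0, 0, 0, 0, 255]
    - [0, 0, 0, 0, 0, 0, 255]
    - [0, 0, 0, 0, 0, 0, 255]
    - [0, 0, 0, 0, 0, 0, 255]
    - [0, 0, 0, 0, 0, 0, 255]

```text
time_s: 3.1
tcp_pos: [0.4366, -0.1598, 0.0197]
tcp_rot: [3.141, -0.001, -0.225]
force: [-3.1, -0.3, 6.4]
finger_gap: 0.0635
```

Call:
step_arm:
  motion:
    - [0, 0, 0, 0, 0, 0, 255]
    - [0, 0, -20, 0, 0, 0, 255]
    - [0, 0, -40, 0, 0, 0, 255]
    - [0, 0, -45, 0, 0, 0, 255]
    - [0, 0, -45, 0, 0, 0, 255]
  newtons: 30

```text
time_s: 3.6
tcp_pos: [0.4356, -0.1592, 0.17]
tcp_rot: [-3.141, 0.001, -0.225]
force: [1.2, -0.7, -1.9]
finger_gap: 0.0639
```

```bash
python3 go.py 0.593 0.333 0.17 0.09; python3 - <<'E'
from bench import r, viewer
from h import *
s=r.get_state(); p=s["tcp_pos"]
c=viewer.capture("side")
z=cv2.resize(c["pixels"][110:210,300:400,::-1],None,fx=6,fy=6,interpolation=cv2.INTER_NEAREST)
u=(proj(c,p)+.5-[300,110])*6; cv2.circle(z,tuple(int(v) for v in u),4,(0,0,255),-1)
cv2.imwrite("pics/s2z.png",z)
E
```

```text
t3.6 pos [ 0.4356 -0.1592  0.17  ] yaw -0.225 F [ 1.2 -0.7 -1.9] gap 63.9
tool shift mm [ 4.380e+01 -5.149e+02  2.000e-01] final-frame shift [ 201. -476.    0.] turn [-0.001  0.001 -0.315]
```

View pics/s2z.png

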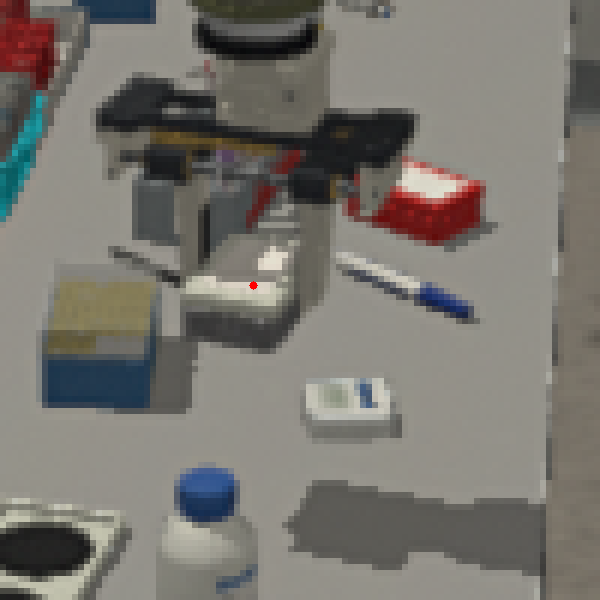

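Call:
step_arm:
  motion:
    - [0, 0, -10, 0, 0, -0.105, 255]
    - [0, 0, -10, 0, 0, -0.105, 255]
    - [0, 0, 0, 0, 0, -0.105, 255]
    - [20, -40, 0, 0, 0, 0, 255]
    - [20, -45, 0, 0, 0, 0, 255]

```text
time_s: 4.15
tcp_pos: [0.4686, -0.0715, 0.1889]
tcp_rot: [3.141, -0.001, 0.086]
force: [1.1, -0.4, -1.3]
finger_gap: 0.0639
```

Call:
step_arm:
  motion:
    - [20, -45, 0, 0, 0, 0, 255]
    - [20, -45, 0, 0, 0, 0, 255]
    - [20, -45, 0, 0, 0, 0, 255]
    - [20, -45, 0, 0, 0, 0, 255]
    - [20, -45, 0, 0, 0, 0, 255]

```text
time_s: 4.65
tcp_pos: [0.548, 0.1639, 0.1885]
tcp_rot: [3.141, 0.0, 0.09]
force: [1.4, -0.4, -1.4]
finger_gap: 0.0638
```

Call:
step_arm:
  motion:
    - [20, -45, 0, 0, 0, 0, 255]
    - [20, -45, 0, 0, 0, 0, 255]
    - [20, -45, 0, 0, 0, 0, 255]
    - [0, -25, 0, 0, 0, 0, 255]
    - [0, 0, 0, 0, 0, 0, 255]

```text
time_s: 5.15
tcp_pos: [0.592, 0.3303, 0.1874]
tcp_rot: [-3.141, 0.002, 0.094]
force: [0.1, -0.4, -2.6]
finger_gap: 0.0641
```

```bash
python3 go.py 0.593 0.330 0.024 0.09; python3 - <<'E'
from bench import r, viewer
from h import *
for n in("side","top"):
    c=viewer.capture(n); pickle.dump(c,open(f"pics/{n}3.pkl","wb"))
    z=cv2.resize(c["pixels"][140:300,170:350,::-1],None,fx=4,fy=4,interpolation=cv2.INTER_NEAREST); cv2.imwrite(f"pics/{n}3.png",z[:600])
E
```

```text
t5.2 pos [0.592  0.3303 0.1874] yaw 0.094 F [ 0.1 -0.4 -2.6] gap 64.1
tool shift mm [  1.2   0.5 163.4] final-frame shift [  1.    0.4 163.4] turn [-0.001  0.002  0.004]
```

View pics/side3.png

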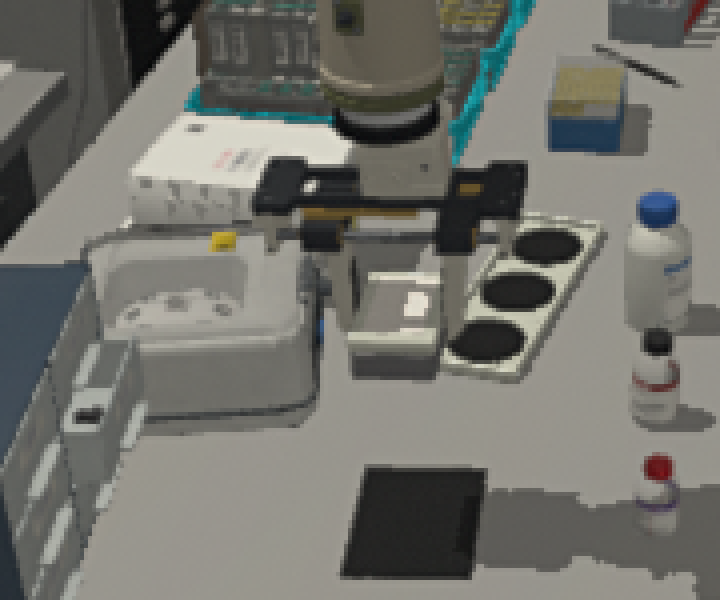

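The side view shows the box level in the jaws, (350-440, 275-375) in the crop, with the mat clear below it. I'll lower it.

Call:
step_arm:
  motion:
    - [1, 0, 40, 0, 0, 0, 255]
    - [0, 0, 45, 0, 0, 0, 255]
    - [0, 0, 40, 0, 0, 0, 255]
    - [0, 0, 25, 0, 0, 0, 255]
    - [0, 0, 0, 0, 0, 0, 255]

```text
time_s: 5.75
tcp_pos: [0.5906, 0.3231, 0.0333]
tcp_rot: [3.138, 0.009, 0.088]
force: [-1.1, 0.2, -1.9]
finger_gap: 0.0637
```

Call:
step_arm:
  motion:
    - [0, 0, 0, 0, 0, 0, 255]
    - [0, 0, 6, 0, 0, 0, 255]
    - [0, 0, 5, 0, 0, 0, 255]
    - [0, 0, 2, 0, 0, 0, 255]
    - [0, 0, 0, 0, 0, 0, 255]

```text
time_s: 6.25
tcp_pos: [0.5942, 0.3266, 0.026]
tcp_rot: [-3.142, -0.0, 0.09]
force: [0.2, -0.1, -1.7]
finger_gap: 0.0636
```

Call:
step_arm:
  motion:
    - [-1, -4, 0, 0, 0, 0, 255]
    - [0, 0, 2, 0, 0, 0, 255]
    - [0, 0, 1, 0, 0, 0, 255]
    - [0, 0, 0, 0, 0, 0, 255]

```text
time_s: 6.65
tcp_pos: [0.5928, 0.3306, 0.0228]
tcp_rot: [3.142, -0.0, 0.09]
force: [0.0, -0.4, -1.2]
finger_gap: 0.0638
```

Call:
step_arm:
  motion:
    - [0, 0, 0.5, 0, 0, 0, 255]
    - [0, 0, 0, 0, 0, 0, 0]
    - [0, 0, 0, 0, 0, 0, 0]
    - [0, 0, 0, 0, 0, 0, 0]
    - [0, 0, -20, 0, 0, 0, 0]

```text
time_s: 7.15
tcp_pos: [0.5905, 0.3293, 0.039]
tcp_rot: [3.14, 0.006, 0.09]
force: [-0.4, 0.2, -0.7]
finger_gap: 0.0902
```

Call:
step_arm:
  motion:
    - [0, 0, -45, 0, 0, 0, 0]
    - [0, 0, -45, 0, 0, 0, 0]
    - [0, 0, -45, 0, 0, 0, 0]
    - [0, 0, -20, 0, 0, 0, 0]

```text
time_s: 7.55
tcp_pos: [0.5949, 0.3314, 0.2038]
tcp_rot: [-3.139, -0.007, 0.09]
force: [1.5, 0.1, 0.2]
finger_gap: 0.093
```

```bash
python3 go.py 0.385 -0.305 0.17 0.12
```

```text
t7.5 pos [0.5949 0.3314 0.2038] yaw 0.090 F [1.5 0.1 0.2] gap 93.0
tool shift mm [-266.5  615.    30.2] final-frame shift [-284.6  606.7   33.8] turn [-0.003 -0.007 -0.03 ]
```

Call:
step_arm:
  motion:
    - [-19, 44, 0, 0, 0, 0, 0]
    - [-19, 44, 0, 0, 0, 0, 0]
    - [-19, 44, 0, 0, 0, 0, 0]
    - [-19, 44, 0, 0, 0, 0, 0]
    - [-19, 44, 0, 0, 0, 0, 0]

```text
time_s: 8.05
tcp_pos: [0.5172, 0.1012, 0.1975]
tcp_rot: [3.141, -0.001, 0.09]
force: [0.9, 0.2, -0.4]
finger_gap: 0.093
```

Call:
step_arm:
  motion:
    - [-19, 44, 0, 0, 0, 0, 0]
    - [-19, 44, 0, 0, 0, 0, 0]
    - [-19, 44, 0, 0, 0, 0, 0]
    - [-19, 44, 0, 0, 0, 0, 0]
    - [-19, 44, 0, 0, 0, 0, 0]

```text
time_s: 8.55
tcp_pos: [0.4424, -0.1265, 0.1978]
tcp_rot: [3.141, -0.001, 0.09]
force: [0.8, -0.2, 1.0]
finger_gap: 0.0929
```

Call:
step_arm:
  motion:
    - [-19, 44, 0, 0, 0, 0, 0]
    - [-19, 44, 0, 0, 0, 0, 0]
    - [-19, 44, 0, 0, 0, 0, 0]
    - [-19, 43, 0, 0, 0, 0, 0]
    - [0, 0, 0, 0, 0, -0.03, 0]

```text
time_s: 9.05
tcp_pos: [0.3809, -0.3108, 0.1977]
tcp_rot: [3.139, 0.001, 0.115]
force: [0.0, 0.3, 0.1]
finger_gap: 0.0932
```

```bash
python3 go.py 0.385 -0.305 0.012 0.12; python3 - <<'E'
from bench import r, viewer
from h import *
for n in("side","top"):
    c=viewer.capture(n); pickle.dump(c,open(f"pics/{n}4.pkl","wb"))
    cv2.imwrite(f"pics/{n}4.png",c["pixels"][:,:,::-1])
    im=c["pixels"].astype(int)
    roi=(215,165,260,200) if n=="top" else (245,240,300,290)
    for ce,st,m in blobs((im.max(2)<50).astype(np.uint8),roi,100): print(n,"mat",ce,st,rect_on(c,m,.003))
    for ce,st,m in blobs((im.min(2)>150).astype(np.uint8),roi,50): print(n,"lid",ce,st,ray(c,ce,.039).round(4),rect_on(c,m,.039))
    z=cv2.resize(im[roi[1]-5:roi[3]+5,roi[0]-5:roi[2]+5,::-1].astype(np.uint8),None,fx=9,fy=9,interpolation=cv2.INTER_NEAREST);cv2.imwrite(f"pics/{n}4z.png",z)
c=load("pics/top4.pkl")
a,b=cv2.imread("pics/side4z.png"),cv2.imread("pics/top4z.png");h=max(a.shape[0],b.shape[0])
p=lambda q:cv2.copyMakeBorder(q,0,h-q.shape[0],0,0,cv2.BORDER_CONSTANT)
q=np.hstack([p(a),p(b)]);f=800/q.shape[1];cv2.imwrite("pics/c4.png",cv2.resize(q,None,fx=min(f,1),fy=min(f,1)))
E
```

```text
t9.1 pos [ 0.3809 -0.3108  0.1977] yaw 0.115 F [0.  0.3 0.1] gap 93.2
tool shift mm [  4.8  -5.7 185.7] final-frame shift [  4.7  -5.3 185.7] turn [ 0.002  0.001 -0.005]
side mat [275.40822785 274.86392405] [256 257  35  28 316] ((591.858642578125, 335.51275634765625), (95.29859924316406, 131.00180053710938), 6.523917198181152)
side lid [272.77358491 261.05929919] [261 252  24  19 371] [0.592  0.3367] ((592.1288452148438, 335.2582702636719), (60.3448486328125, 93.18656158447266), 4.580121994018555)
top mat [239.4137931  184.63218391] [220 170  30  23 174] ((594.1770629882812, 331.337890625), (90.81790924072266, 127.37606811523438), 6.2314348220825195)
top lid [232.20547945 179.54794521] [222 172  22  15 292] [0.5943 0.3326] ((594.9125366210938, 332.05767822265625), (60.095333099365234, 89.95440673828125), 4.405919551849365)
```

View pics/c4.png

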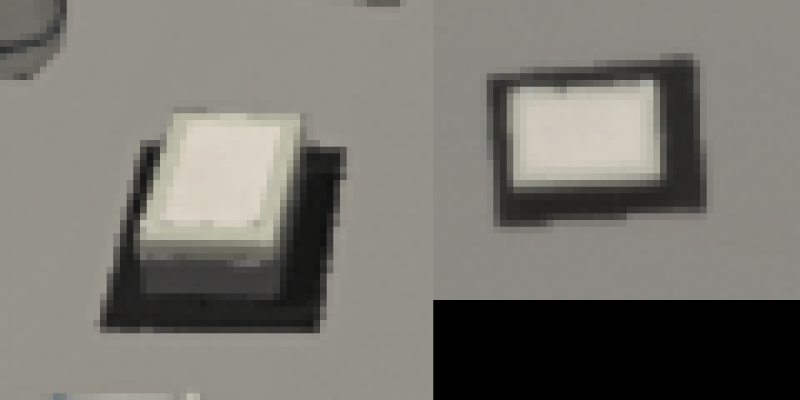

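The box sits within 1-2 mm of the mat centre in both views. Its lid is centred on the mat rectangle, and the angle is about 0.03 rad off. Now the timer.

Call:
step_arm:
  motion:
    - [2, -3, 45, 0, 0, 0, 0]
    - [2, -3, 45, 0, 0, 0, 0]
    - [1, 0, 45, 0, 0, 0, 0]
    - [0, 0, 30, 0, 0, 0, 0]
    - [0, 0, 0, 0, 0, 0, 0]

```text
time_s: 9.65
tcp_pos: [0.385, -0.2949, 0.0277]
tcp_rot: [-3.134, 0.006, 0.122]
force: [-0.6, 1.5, 0.3]
finger_gap: 0.0928
```

Call:
step_arm:
  motion:
    - [0, 0, 0, 0, 0, 0, 0]
    - [0, 0, 0, 0, 0, 0, 0]

```text
time_s: 9.85
tcp_pos: [0.3892, -0.3002, 0.0349]
tcp_rot: [3.139, -0.002, 0.121]
force: [0.1, -0.4, -0.6]
finger_gap: 0.0932
```

```bash
python3 go.py 0.385 -0.304 0.011 0.12
```

```text
t9.8 pos [ 0.3892 -0.3002  0.0349] yaw 0.121 F [ 0.1 -0.4 -0.6] gap 93.2
tool shift mm [-4.7  3.2 23.9] final-frame shift [-4.6  3.3 23.9] turn [ 0.003 -0.002  0.001]
```

Call:
step_arm:
  motion:
    - [-4, 3, 12, 0, 0, 0, 0]
    - [0, 0, 9, 0, 0, 0, 0]
    - [0, 0, 3, 0, 0, 0, 0]
    - [0, 0, 0, 0, 0, 0, 0]
    - [0, 0, 0, 0, 0, 0, 0]

```text
time_s: 10.35
tcp_pos: [0.3836, -0.3029, 0.0083]
tcp_rot: [-3.141, 0.0, 0.12]
force: [-1.1, 0.2, 2.2]
finger_gap: 0.0928
```

Call:
step_arm:
  motion:
    - [0, 0, 0, 0, 0, 0, 255]
    - [0, 0, 0, 0, 0, 0, 255]
    - [0, 0, 0, 0, 0, 0, 255]
    - [0, 0, 0, 0, 0, 0, 255]
    - [0, 0, 0, 0, 0, 0, 255]
  newtons: 20

```text
time_s: 10.85
tcp_pos: [0.3838, -0.3028, 0.0083]
tcp_rot: [-3.141, 0.0, 0.12]
force: [-0.3, -1.4, -0.1]
finger_gap: 0.0621
```

Call:
step_arm:
  motion:
    - [0, 0, -10, 0, 0, 0, 255]
    - [0, 0, -35, 0, 0, 0, 255]
    - [0, 0, -45, 0, 0, 0, 255]
    - [0, 0, -45, 0, 0, 0, 255]
    - [0, 0, -40, 0, 0, 0, 255]

```text
time_s: 11.35
tcp_pos: [0.3838, -0.3029, 0.1865]
tcp_rot: [3.14, -0.001, 0.12]
force: [0.6, -0.5, -1.4]
finger_gap: 0.0625
```

Call:
step_arm:
  motion:
    - [0, 0, 0, 0, 0, 0.03, 255]

```text
time_s: 11.45
tcp_pos: [0.3866, -0.3055, 0.1915]
tcp_rot: [3.133, -0.008, 0.09]
force: [0.6, -0.4, -0.5]
finger_gap: 0.062
```

```bash
python3 go.py 0.593 0.333 0.19 0.08;python3 - <<'E'
from bench import r, viewer
from h import *
s=r.get_state(); p=s["tcp_pos"]
o=[]
c=viewer.capture("side"); im=c["pixels"][:,:,::-1]
u=proj(c,p).astype(int);print(u)
z=cv2.resize(im[u[1]-30:u[1]+30,u[0]-40:u[0]+40],None,fx=8,fy=8,interpolation=cv2.INTER_NEAREST);cv2.imwrite("pics/s5.png",z)
E
```

```text
t11.4 pos [ 0.3866 -0.3055  0.1915] yaw 0.090 F [ 0.6 -0.4 -0.5] gap 62.0
tool shift mm [ 262.9 -617.4   -2. ] final-frame shift [ 256.8 -620.     1.5] turn [ 0.009 -0.008  0.01 ]
[358 137]
```

View pics/s5.png

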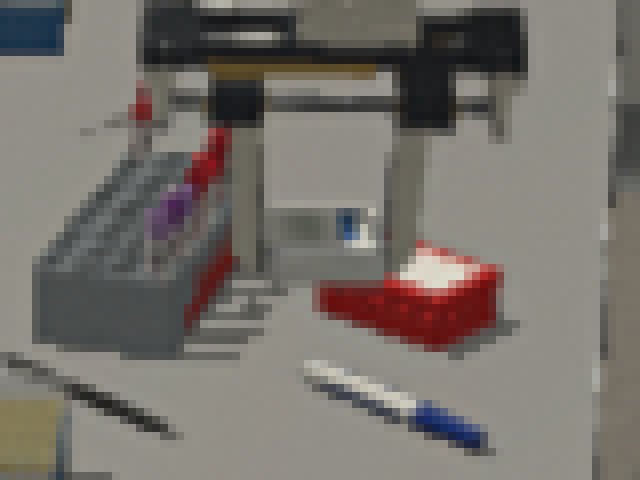

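The timer is held level between the fingers, (270-385, 205-285) in the crop. I'll carry it over.

Call:
step_arm:
  motion:
    - [18.5, -44, 0, 0, 0, 0, 255]
    - [18.5, -44, 0, 0, 0, 0, 255]
    - [18.5, -44, 0, 0, 0, 0, 255]
    - [18.5, -44, 0, 0, 0, 0, 255]
    - [18.5, -44, 0, 0, 0, 0, 255]

```text
time_s: 12.0
tcp_pos: [0.4558, -0.0735, 0.183]
tcp_rot: [-3.141, 0.001, 0.09]
force: [0.8, 0.2, -0.0]
finger_gap: 0.0624
```

Call:
step_arm:
  motion:
    - [18.5, -44, 0, 0, 0, 0, 255]
    - [18.5, -44, 0, 0, 0, 0, 255]
    - [18.5, -44, 0, 0, 0, 0, 255]
    - [18.5, -44, 0, 0, 0, 0, 255]
    - [18.5, -44, 0, 0, 0, 0, 255]

```text
time_s: 12.5
tcp_pos: [0.5281, 0.1539, 0.1829]
tcp_rot: [3.141, 0.001, 0.091]
force: [0.6, -0.9, 0.0]
finger_gap: 0.0622
```

Call:
step_arm:
  motion:
    - [18.5, -44, 0, 0, 0, 0, 255]
    - [18.5, -44, 0, 0, 0, 0, 255]
    - [18.5, -44, 0, 0, 0, 0, 255]
    - [18.5, -44, 0, 0, 0, 0, 255]
    - [0, 0, 0, 0, 0, 0, 255]

```text
time_s: 13.0
tcp_pos: [0.5852, 0.3388, 0.1801]
tcp_rot: [-3.141, 0.004, 0.095]
force: [-0.2, -1.2, -1.3]
finger_gap: 0.0621
```

Call:
step_arm:
  motion:
    - [0, 0, 0, 0, 0, 0, 255]
    - [0, 0, 0, 0, 0, 0, 255]

```text
time_s: 13.2
tcp_pos: [0.586, 0.3329, 0.183]
tcp_rot: [3.141, 0.001, 0.09]
force: [-0.0, 0.1, -0.1]
finger_gap: 0.0619
```

```bash
python3 go.py 0.593 0.333 0.049 0.085
```

```text
t13.2 pos [0.586  0.3329 0.183 ] yaw 0.090 F [-0.   0.1 -0.1] gap 61.9
tool shift mm [  7.1   0.4 134. ] final-frame shift [  7.    0.5 134. ] turn [0.001 0.001 0.005]
```

Call:
step_arm:
  motion:
    - [4, 0, 30, 0, 0, 0, 255]
    - [3, 0, 35, 0, 0, 0, 255]
    - [0, 0, 35, 0, 0, 0, 255]
    - [0, 0, 15, 0, 0, 0, 255]
    - [0, 0, 5, 0, 0, 0, 255]

```text
time_s: 13.7
tcp_pos: [0.5921, 0.3327, 0.0616]
tcp_rot: [3.14, 0.003, 0.089]
force: [0.1, -0.4, -0.1]
finger_gap: 0.0618
```

Call:
step_arm:
  motion:
    - [0, 0, 0, 0, 0, 0, 255]
    - [0, 0, 0, 0, 0, 0, 255]

```text
time_s: 13.9
tcp_pos: [0.5948, 0.3349, 0.066]
tcp_rot: [-3.14, -0.003, 0.09]
force: [0.1, -0.4, -0.9]
finger_gap: 0.0619
```

```bash
python3 go.py 0.593 0.333 0.048 0.085;python3 - <<'E'
from bench import r, viewer
from h import *
o=[]
c=viewer.capture("side"); im=c["pixels"][:,:,::-1]
z=cv2.resize(im[220:300,235:315],None,fx=7,fy=7,interpolation=cv2.INTER_NEAREST);cv2.imwrite("pics/s6.png",z)
E
```

```text
t13.9 pos [0.5948 0.3349 0.066 ] yaw 0.090 F [ 0.1 -0.4 -0.9] gap 61.9
tool shift mm [-2.   1.8 18. ] final-frame shift [-2.   1.8 18. ] turn [-0.001 -0.003  0.005]
```

View pics/s6.png

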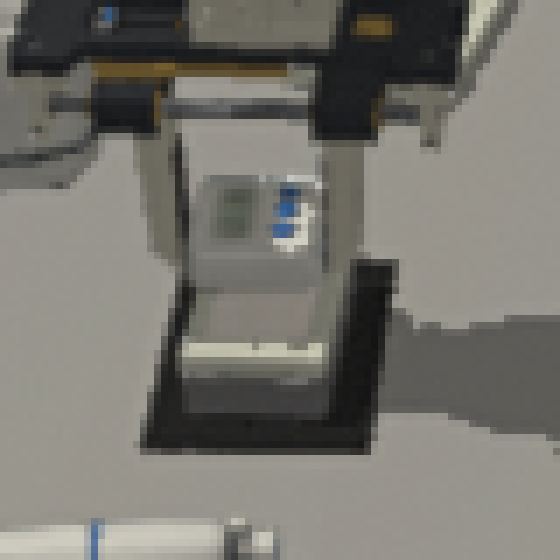

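The timer is held level about 18 mm above the box lid and centred across it, at columns 190-325 against the lid's 180-330. I'll set it down.

Call:
step_arm:
  motion:
    - [-1, 1, 8, 0, 0, 0, 255]
    - [0, 0, 6, 0, 0, 0, 255]
    - [0, 0, 1.5, 0, 0, 0, 255]
    - [0, 0, 0, 0, 0, 0, 255]
    - [0, 0, 0, 0, 0, 0, 255]

```text
time_s: 14.45
tcp_pos: [0.5923, 0.3335, 0.0476]
tcp_rot: [3.142, 0.0, 0.09]
force: [0.0, -1.1, -0.4]
finger_gap: 0.0623
```

Call:
step_arm:
  motion:
    - [0, 0, 0, 0, 0, 0, 0]
    - [0, 0, 0, 0, 0, 0, 0]
    - [0, 0, 0, 0, 0, 0, 0]
    - [0, 0, -15, 0, 0, 0, 0]
    - [0, 0, -35, 0, 0, 0, 0]

```text
time_s: 14.95
tcp_pos: [0.5899, 0.3322, 0.095]
tcp_rot: [3.139, 0.007, 0.09]
force: [0.3, 0.0, 0.4]
finger_gap: 0.0924
```

Call:
step_arm:
  motion:
    - [0, 0, -40, 0, 0, 0, 0]
    - [0, 0, -40, 0, 0, 0, 0]
    - [0, 0, 0, 0, 0, 0, 0]

```text
time_s: 15.25
tcp_pos: [0.5963, 0.3353, 0.1881]
tcp_rot: [-3.137, -0.013, 0.09]
force: [0.8, 0.7, 0.8]
finger_gap: 0.0928
```

```bash
python3 go.py 0.444 0.012 0.20 -0.14
```

```text
t15.2 pos [0.5963 0.3353 0.1881] yaw 0.090 F [0.8 0.7 0.8] gap 92.8
tool shift mm [-180.6  308.3  -15.6] final-frame shift [-105.7  341.4  -11.9] turn [-0.006 -0.012  0.23 ]
```

Call:
step_arm:
  motion:
    - [-22.5, 38.5, 0, 0, 0, 0, 0]
    - [-22.5, 38.5, 0, 0, 0, 0, 0]
    - [-22.5, 38.5, 0, 0, 0, 0, 0]
    - [-22.5, 38.5, 0, 0, 0, 0, 0]
    - [-22.5, 38.5, 0, 0, 0, 0, 0]

```text
time_s: 15.75
tcp_pos: [0.4969, 0.1303, 0.1787]
tcp_rot: [3.142, -0.001, 0.09]
force: [1.2, -1.0, 0.2]
finger_gap: 0.0929
```

Call:
step_arm:
  motion:
    - [-22.5, 38.5, 0, 0, 0, 0, 0]
    - [-22.5, 38.5, 0, 0, 0, 0, 0]
    - [-22.5, 38.5, 0, 0, 0, 0, 0]
    - [0, 0, 0, 0, 0, 0.115, 0]
    - [0, 0, 0, 0, 0, 0.115, 0]

```text
time_s: 16.25
tcp_pos: [0.4408, 0.0091, 0.179]
tcp_rot: [-3.142, -0.002, -0.147]
force: [0.5, -0.1, -0.2]
finger_gap: 0.0931
```

Call:
step_arm:
  motion:
    - [0, 0, 0, 0, 0, 0, 0]
    - [0, 0, 0, 0, 0, 0, 0]

```text
time_s: 16.45
tcp_pos: [0.4411, 0.0106, 0.1785]
tcp_rot: [-3.142, -0.001, -0.137]
force: [0.3, 0.1, -1.0]
finger_gap: 0.0928
```

```bash
python3 go.py 0.444 0.012 0.053 -0.14; python3 - <<'E'
from bench import r, viewer
from h import *
for n in("side","top"):
    c=viewer.capture(n); pickle.dump(c,open(f"pics/{n}7.pkl","wb"))
    roi=(210,155,370,245) if n=="top" else (240,140,400,290)
    z=cv2.resize(c["pixels"][roi[1]:roi[3],roi[0]:roi[2],::-1],None,fx=4 if n=="side" else 5,fy=4 if n=="side" else 5,interpolation=cv2.INTER_NEAREST);cv2.imwrite(f"pics/{n}7z.png",z)
E
```

```text
t16.4 pos [0.4411 0.0106 0.1785] yaw -0.137 F [ 0.3  0.1 -1. ] gap 92.8
tool shift mm [  2.6  -1.8 125.5] final-frame shift [  2.7  -1.8 125.5] turn [-0.    -0.001  0.003]
```

View pics/side7z.png

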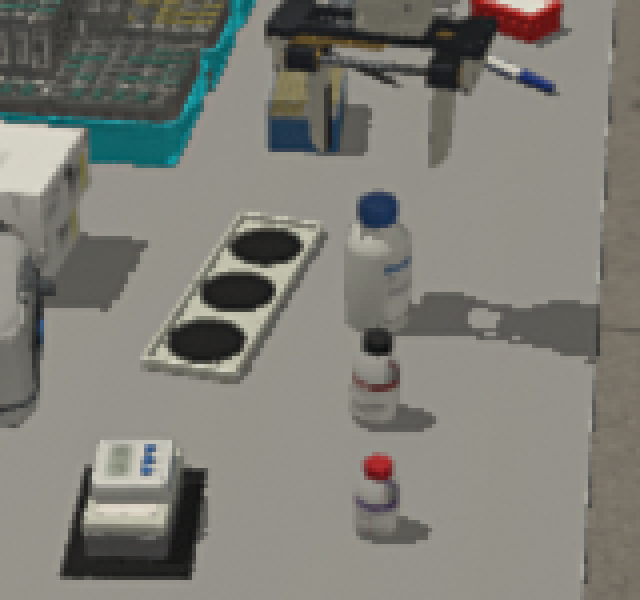

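View pics/top7z.png

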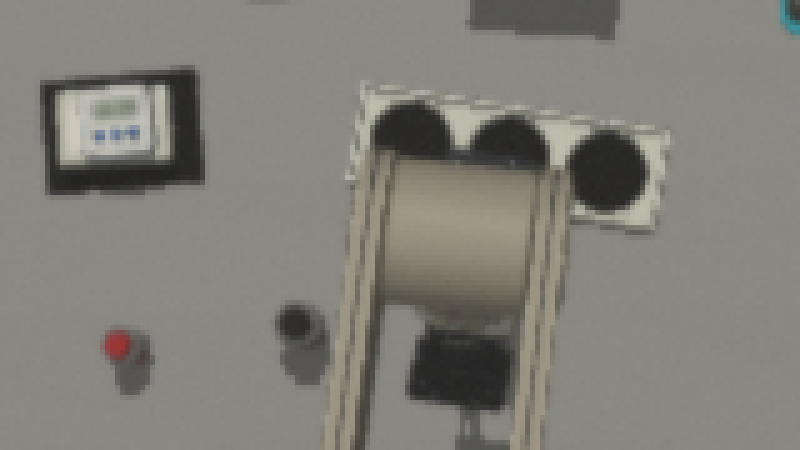

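The timer lies on the box: side crop (95-180, 440-500) and top crop (80-153, 85-157), with the lid at 58-170. It looks a little toward -y, so I'll measure that.

```bash
python3 - <<'E'
from h import *
for n,roi in(("top",(217,168,252,196)),("side",(258,248,290,280))):
    c=load(f"pics/{n}7.pkl"); im=c["pixels"].astype(int)
    for thr in (150,195):
        for ce,st,m in blobs((im.min(2)>thr).astype(np.uint8),roi,30): print(n,thr,ce.round(1),st,rect_on(c,m,.060),rect_on(c,m,.039))
    print(im[176 if n=="top" else 263,roi[0]:roi[2]].min(1))
    print(proj(c,[.593,.334,.039]),proj(c,[.593,.334,.060]))
c=load("pics/top7.pkl");im=c["pixels"].astype(int)
for y in (174,177,180,183): print(im[y,218:250].tolist() if 0 else im[y,218:250,2])
E
```

```text
top 150 [229.8 179. ] [222 172  18  15 193] ((593.2117919921875, 335.7572326660156), (59.31192398071289, 71.82717895507812), 2.6078968048095703) ((596.7593383789062, 339.9776916503906), (59.97149658203125, 72.62593841552734), 2.607900619506836)
[128  85  48  55 122 164 177 183 168 176 176 153 141 129 127 134 133 125
 119 124 152 173 169 124 166 168 122  61  40  39  40  41  63 123 130]
[231.8736624  179.84617634] [230.92567349 179.00734785]
side 150 [272.6 255.7] [263 250  20  12 165] ((591.6661376953125, 335.6678771972656), (57.81932067871094, 55.45515060424805), 7.70878267288208) ((599.5389404296875, 308.8101806640625), (59.18207931518555, 56.762237548828125), 7.708791255950928)
side 150 [270.8 267.9] [261 265  21   6 101] ((581.9901733398438, 395.92803955078125), (58.18303680419922, 23.664806365966797), 2.8643321990966797) ((589.6349487304688, 370.49066162109375), (59.554412841796875, 24.222646713256836), 2.864431381225586)
[144 119  53  30  75 110 109 108 108 107 105 108 108 107 106 103 105 106
 104 104 106 107 106 108 104  88  63  37  24  23  22  19]
[272.65345219 260.4917732 ] [272.23363262 255.0469662 ]
[ 70  42  54 115 154 171 172 166 176 180 179 176 170 168 167 164 158 157
 155 170 168 155 136 168 173 117  61  41  41  41  42  71]
[ 89  48  57 127 165 179 186 169 178 176 153 133 123 124 132 132 129 129
 135 156 176 173 119 165 169 123  64  42  40  39  41  60]
[ 88  51  49 102 162 179 187 188 182 179 179 178 178 181 166 173 178 169
 162 159 181 177 121 152 167 139  86  49  41  40  40  57]
[105  57  46  93 160 176 186 188 175 179 175 157 165 180 172 164 171 177
 165 164 178 177 135 132 163 152  81  42  39  40  38  44]
```

The side view has the timer on the box centre to within 1 mm and the top view to within about 5 mm. The limit is 13 mm, so I accept it. Next is the buffer bottle.

Call:
step_arm:
  motion:
    - [2, -2, 30, 0, 0, 0, 0]
    - [1, 0, 30, 0, 0, 0, 0]
    - [0, 0, 30, 0, 0, 0, 0]
    - [0, 0, 20, 0, 0, 0, 0]
    - [0, 0, 10, 0, 0, 0, 0]

```text
time_s: 17.05
tcp_pos: [0.4426, 0.0126, 0.0557]
tcp_rot: [3.141, 0.003, -0.138]
force: [0.3, -0.5, 0.5]
finger_gap: 0.0928
```

Call:
step_arm:
  motion:
    - [0, 0, 0, 0, 0, 0, 0]
    - [0, 0, 0, 0, 0, 0, 0]

```text
time_s: 17.25
tcp_pos: [0.4448, 0.0122, 0.0588]
tcp_rot: [-3.142, -0.001, -0.139]
force: [-0.1, -0.2, 0.6]
finger_gap: 0.0927
```

```bash
python3 go.py 0.444 0.012 0.056 -0.14
```

```text
t17.2 pos [0.4448 0.0122 0.0588] yaw -0.139 F [-0.1 -0.2  0.6] gap 92.7
tool shift mm [-0.8  0.3  2.8] final-frame shift [-0.8  0.3  2.8] turn [-0.    -0.001  0.001]
```

Call:
step_arm:
  motion:
    - [-1, 0, 2, 0, 0, 0, 0]
    - [0, 0, 0, 0, 0, 0, 255]
    - [0, 0, 0, 0, 0, 0, 255]
    - [0, 0, 0, 0, 0, 0, 255]
    - [0, 0, 0, 0, 0, 0, 255]
  newtons: 20

```text
time_s: 17.75
tcp_pos: [0.4433, 0.0122, 0.0561]
tcp_rot: [-3.142, -0.0, -0.14]
force: [0.0, -0.1, -0.1]
finger_gap: 0.0653
```

Call:
step_arm:
  motion:
    - [0, 0, 0, 0, 0, 0, 255]
    - [0, 0, 0, 0, 0, 0, 255]
  newtons: 30

```text
time_s: 17.95
tcp_pos: [0.4433, 0.0122, 0.056]
tcp_rot: [-3.142, -0.0, -0.14]
force: [0.8, -0.1, 0.5]
finger_gap: 0.0586
```

```bash
python3 - <<'E'
from bench import r, viewer
from h import *
c=viewer.capture("side")
z=cv2.resize(c["pixels"][150:250,290:380,::-1],None,fx=6,fy=6,interpolation=cv2.INTER_NEAREST);cv2.imwrite("pics/s8z.png",z)
E
```

```text
(no output)
```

View pics/s8z.png

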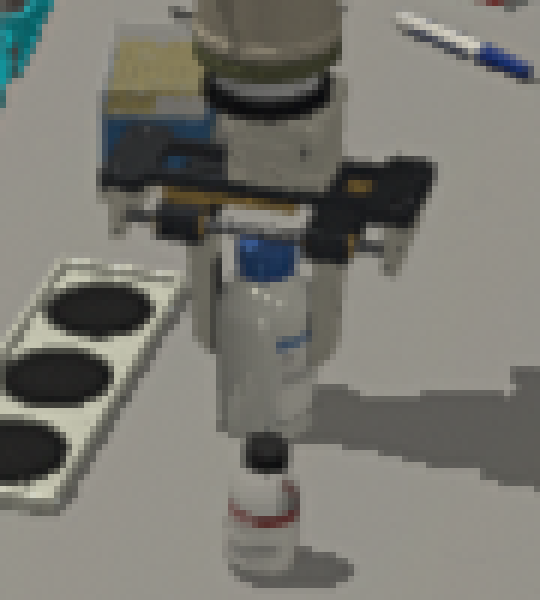

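```bash
python3 - <<'E'
from h import *
from bench import r,viewer
s=r.get_state();print(s["finger_gap"],s["ft_torque"],s["time_s"])
c=viewer.capture("side");t=load("pics/top0.pkl");c0=load("pics/side0.pkl")
print(ray(c,(334.0,222.3),0),ray(c0,(334.0,222.3),0))
print("proj", [proj(c,[.4433,.0122,z]).round(1) for z in (0,.048,.125)])
for cc in(c,c0):
  im=cc["pixels"].astype(int)
  print(im[214:228,334].tolist()[::1])
# top view: buffer body in original: blob differs from table?
im=t["pixels"].astype(int); print(im[205:235,306].min(1)); print(im[214,295:318].min(1)); print(im[222,295:318].min(1))
print([proj(t,[.444,.012,z]).round(1) for z in (0,.125)])
E
```

```text
0.05878041132937995 [-0.03719011 -0.07522529  0.06338165] 18.0
[0.43975753 0.03590186] [0.43975753 0.03590186]
proj [array([333.9, 218.7]), array([333.9, 207.6]), array([334. , 189.1])]
[[114, 113, 105], [113, 112, 105], [111, 111, 104], [111, 110, 103], [110, 110, 103], [111, 111, 103], [106, 107, 100], [94, 95, 91], [52, 53, 51], [42, 42, 41], [46, 45, 44], [44, 44, 43], [30, 31, 31], [19, 19, 19]]
[[112, 112, 103], [111, 110, 102], [110, 110, 102], [108, 108, 101], [109, 108, 101], [107, 108, 99], [104, 104, 98], [92, 93, 89], [50, 51, 49], [42, 40, 40], [46, 44, 43], [44, 42, 43], [31, 31, 31], [15, 15, 16]]
[130 129 130 135 140  97  63  60  62  61  63  61  58  57  96 104 103  92
  88  84  82  83  82  81  82  82  82  83  93 122]
[131 129 130 130 127 138 143  85  62  61  61  61  61  63  60  77 121 117
 111 126 130 130 130]
[129 129 130 129 126  93  82  82  88  90  93  92  90  86  85  79  80  82
  88 124 129 131 130]
[array([306.7, 216.9]), array([305.9, 214.2])]
```

Call:
step_arm:
  motion:
    - [0, 0, -10, 0, 0, 0, 255]
    - [0, 0, -20, 0, 0, 0, 255]
    - [0, 0, -20, 0, 0, 0, 255]
    - [0, 0, 0, 0, 0, 0, 255]
    - [0, 0, 0, 0, 0, 0, 255]

```text
time_s: 18.55
tcp_pos: [0.4434, 0.0122, 0.106]
tcp_rot: [-3.142, -0.001, -0.14]
force: [0.5, 1.0, -2.8]
finger_gap: 0.0584
```

```bash
python3 go.py 0.589 0.083 0.11 -0.14;python3 - <<'E'
from bench import r, viewer
from h import *
p=r.get_state()["tcp_pos"]
c=viewer.capture("side")
z=cv2.resize(c["pixels"][130:240,290:380,::-1],None,fx=5,fy=5,interpolation=cv2.INTER_NEAREST)
for dz in(-.056,.069):
    u=(proj(c,p+[0,0,dz])+.5-[290,130])*5; cv2.circle(z,tuple(int(v) for v in u),3,(0,0,255),-1)
cv2.imwrite("pics/s9z.png",z)
E
```

```text
t18.6 pos [0.4434 0.0122 0.106 ] yaw -0.140 F [ 0.5  1.  -2.8] gap 58.4
tool shift mm [134.3 -90.4  -3.9] final-frame shift [134.3 -90.4  -4. ] turn [-0.    -0.001 -0.   ]
```

View pics/s9z.png

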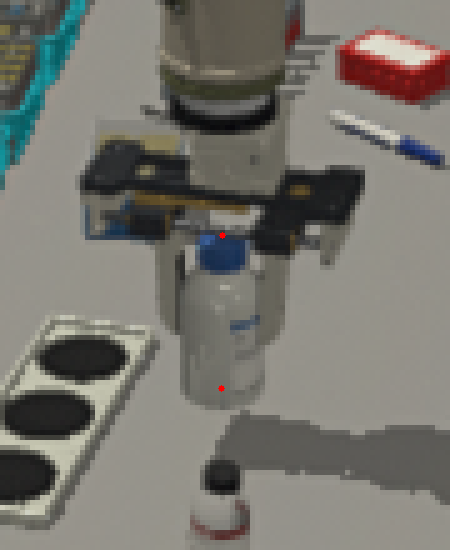

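The bottle hangs upright. Its projected axis points (222,236) and (222,388) match the cap and the base. On to the near pad.

Call:
step_arm:
  motion:
    - [15, -10, 0, 0, 0, 0, 255]
    - [30, -20, 0, 0, 0, 0, 255]
    - [30, -20, 0, 0, 0, 0, 255]
    - [30, -20, 0, 0, 0, 0, 255]
    - [20, -14, 0, 0, 0, 0, 255]

```text
time_s: 19.1
tcp_pos: [0.5793, 0.0789, 0.1039]
tcp_rot: [3.141, 0.002, -0.14]
force: [-0.1, 0.3, -1.7]
finger_gap: 0.0584
```

Call:
step_arm:
  motion:
    - [9, -6, 0, 0, 0, 0, 255]
    - [0, 0, 0, 0, 0, 0, 255]
    - [0, 0, 0, 0, 0, 0, 255]

```text
time_s: 19.4
tcp_pos: [0.5871, 0.0825, 0.1042]
tcp_rot: [3.141, 0.003, -0.14]
force: [0.2, 1.0, -2.8]
finger_gap: 0.0582
```

```bash
python3 go.py 0.589 0.083 0.064 -0.14
```

```text
t19.4 pos [0.5871 0.0825 0.1042] yaw -0.140 F [ 0.2  1.  -2.8] gap 58.2
tool shift mm [ 2.  -0.8 40.2] final-frame shift [ 1.8 -0.8 40.2] turn [0.001 0.003 0.   ]
```

Call:
step_arm:
  motion:
    - [2, -1, 15, 0, 0, 0, 255]
    - [0, 0, 15, 0, 0, 0, 255]
    - [0, 0, 4, 0, 0, 0, 255]
    - [0, 0, 0, 0, 0, 0, 255]
    - [0, 0, 0, 0, 0, 0, 255]

```text
time_s: 19.9
tcp_pos: [0.5903, 0.0832, 0.0718]
tcp_rot: [3.142, 0.0, -0.14]
force: [0.6, -0.7, -2.6]
finger_gap: 0.0584
```

```bash
python3 go.py 0.589 0.083 0.064 -0.14;python3 - <<'E'
from bench import r, viewer
from h import *
c=viewer.capture("side")
z=cv2.resize(c["pixels"][150:240,260:350,::-1],None,fx=6,fy=6,interpolation=cv2.INTER_NEAREST)
cv2.imwrite("pics/s10z.png",z)
E
```

```text
t19.9 pos [0.5903 0.0832 0.0718] yaw -0.140 F [ 0.6 -0.7 -2.6] gap 58.4
tool shift mm [-1.3  0.4  7.8] final-frame shift [-1.3  0.4  7.8] turn [ 0.  0. -0.]
```

View pics/s10z.png

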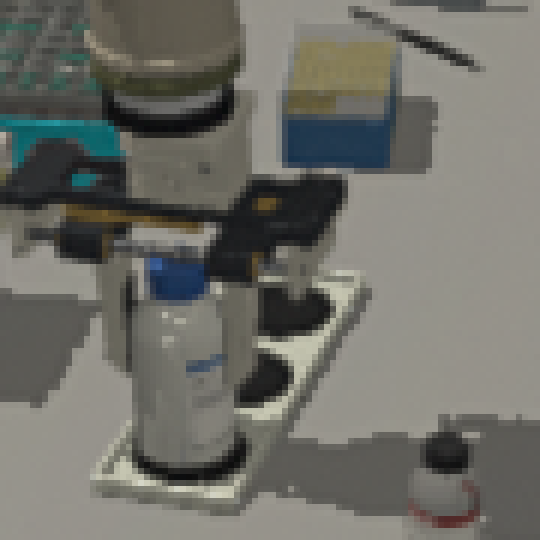

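The bottle is about 7 mm above the near pad and centred: its base spans columns 135-243, with the pad showing evenly on both sides. I'll lower it and let go.

Call:
step_arm:
  motion:
    - [-1, 0, 5, 0, 0, 0, 255]
    - [0, 0, 2, 0, 0, 0, 255]
    - [0, 0, 0, 0, 0, 0, 255]
    - [0, 0, 0, 0, 0, 0, 255]

```text
time_s: 20.35
tcp_pos: [0.5895, 0.0835, 0.0649]
tcp_rot: [3.142, 0.0, -0.14]
force: [0.1, -0.6, -2.3]
finger_gap: 0.0583
```

Call:
step_arm:
  motion:
    - [0, 0, 0.5, 0, 0, 0, 255]
    - [0, 0, 0, 0, 0, 0, 255]

```text
time_s: 20.55
tcp_pos: [0.5896, 0.0835, 0.0645]
tcp_rot: [-3.142, -0.0, -0.14]
force: [0.3, -0.3, -2.6]
finger_gap: 0.0584
```

Call:
step_arm:
  motion:
    - [0, 0, 0.7, 0, 0, 0, 255]
    - [0, 0, 0.3, 0, 0, 0, 255]
    - [0, 0, 0, 0, 0, 0, 255]

```text
time_s: 20.85
tcp_pos: [0.5897, 0.0835, 0.064]
tcp_rot: [-3.142, -0.0, -0.14]
force: [-2.6, -0.0, 5.0]
finger_gap: 0.0583
```

Call:
step_arm:
  motion:
    - [0, 0, 0, 0, 0, 0, 0]
    - [0, 0, 0, 0, 0, 0, 0]
    - [0, 0, 0, 0, 0, 0, 0]
    - [0, 0, -5, 0, 0, 0, 0]
    - [0, 0, -20, 0, 0, 0, 0]

```text
time_s: 21.35
tcp_pos: [0.5875, 0.0834, 0.0863]
tcp_rot: [3.141, 0.005, -0.14]
force: [-0.2, 0.7, -0.5]
finger_gap: 0.0915
```

Call:
step_arm:
  motion:
    - [0, 0, -40, 0, 0, 0, 0]
    - [0, 0, -40, 0, 0, 0, 0]
    - [0, 0, -15, 0, 0, 0, 0]
    - [0, 0, 0, 0, 0, 0, 0]

```text
time_s: 21.75
tcp_pos: [0.5916, 0.0836, 0.1871]
tcp_rot: [-3.14, -0.006, -0.14]
force: [-0.0, 0.8, -0.4]
finger_gap: 0.0928
```

```bash
python3 go.py 0.423 0.1697 0.15 -0.14; python3 - <<'E'
from h import *
c=load("pics/side0.pkl");im=c["pixels"].astype(int)
for x in (333,334): print("dye", im[232:252,x].min(1)); print("cal",im[258:280,x].min(1))
for p in [(333.5,246),(333.5,274.5)]: print(ray(c,p,0))
for X in ([.423,.170,0],[.423,.170,.085],[.404,.3175,0],[.404,.3175,.068]):
    print([proj(load(f"pics/{n}0.pkl"),X).round(1) for n in("side","top")])
E
```

```text
t21.8 pos [0.5916 0.0836 0.1871] yaw -0.140 F [-0.   0.8 -0.4] gap 92.8
tool shift mm [-179.2  -61.7   36. ] final-frame shift [-179.   -61.7   37.1] turn [-0.001 -0.006  0.   ]
dye [133 129 122 119  52  48 109 115 112  91  98 110 112  96  82  85 133 137
 136 137]
cal [ 16  36 113 139 136 133 127 119  71  60  97 108 111 109  97  85  81  93
 133 136 136 135]
dye [132 128 123 121  52  44 110 116 114  92  99 112 112  99  84  84 134 138
 136 137]
cal [ 18  27  89 138 137 133 127 118  74  68  98 111 113 112 100  91  82  86
 134 137 137 136]
[0.42283176 0.18047479]
[0.40362214 0.32852552]
[array([333.8, 244.2]), array([269.9, 221. ])]
[array([333.9, 223.2]), array([267.7, 219.4])]
[array([333.8, 272.2]), array([235.5, 224.8])]
[array([333.9, 254.7]), array([232.6, 223.6])]
```

Call:
step_arm:
  motion:
    - [-20, -7, 0, 0, 0, 0, 0]
    - [-40, -14, 0, 0, 0, 0, 0]
    - [-40, -14, 0, 0, 0, 0, 0]
    - [-40, -14, 0, 0, 0, 0, 0]
    - [-39, -13, 0, 0, 0, 0, 0]

```text
time_s: 22.25
tcp_pos: [0.4182, 0.17, 0.1806]
tcp_rot: [3.14, 0.003, -0.14]
force: [0.3, -0.5, 0.5]
finger_gap: 0.0929
```

Call:
step_arm:
  motion:
    - [0, 0, 0, 0, 0, 0, 0]
    - [0, 0, 0, 0, 0, 0, 0]

```text
time_s: 22.45
tcp_pos: [0.4198, 0.17, 0.1817]
tcp_rot: [3.141, 0.002, -0.138]
force: [1.0, 0.0, 1.2]
finger_gap: 0.093
```

```bash
python3 go.py 0.423 0.1697 0.024 -0.14;python3 - <<'E'
from bench import r, viewer
from h import *
for n,roi in(("side",(240,150,370,290)),):
    c=viewer.capture(n)
    z=cv2.resize(c["pixels"][roi[1]:roi[3],roi[0]:roi[2],::-1],None,fx=4,fy=4,interpolation=cv2.INTER_NEAREST);cv2.imwrite(f"pics/{n}11z.png",z)
E
```

```text
t22.4 pos [0.4198 0.17   0.1817] yaw -0.138 F [1.  0.  1.2] gap 93.0
tool shift mm [  3.4  -0.3 157.7] final-frame shift [  3.2  -0.2 157.7] turn [0.001 0.002 0.002]
```

View pics/side11z.png

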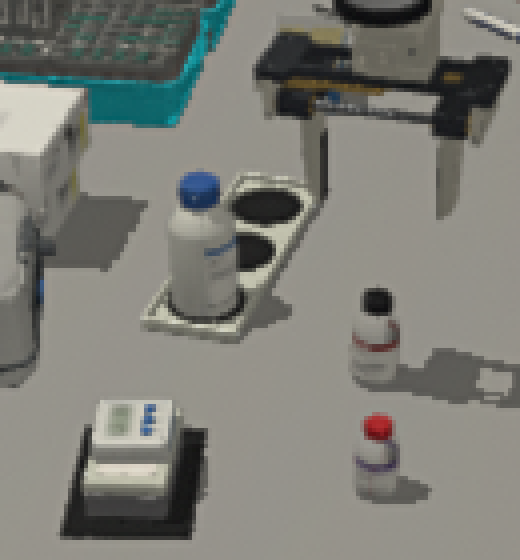

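The buffer bottle stands upright and centred on the near pad (205,255), and the dye bottle is at (375,335). I'll descend on the dye bottle.

Call:
step_arm:
  motion:
    - [3, 0, 30, 0, 0, 0, 0]
    - [0, 0, 35, 0, 0, 0, 0]
    - [0, 0, 35, 0, 0, 0, 0]
    - [0, 0, 30, 0, 0, 0, 0]
    - [0, 0, 18, 0, 0, 0, 0]

```text
time_s: 23.0
tcp_pos: [0.4228, 0.1681, 0.0319]
tcp_rot: [3.14, 0.004, -0.142]
force: [-0.5, -0.4, -0.4]
finger_gap: 0.093
```

Call:
step_arm:
  motion:
    - [0, 0, 0, 0, 0, 0, 0]
    - [0, 0, 0, 0, 0, 0, 0]

```text
time_s: 23.2
tcp_pos: [0.4242, 0.1689, 0.0351]
tcp_rot: [3.141, 0.001, -0.141]
force: [0.4, -0.5, 0.5]
finger_gap: 0.093
```

```bash
python3 go.py 0.423 0.1697 0.024 -0.14
```

```text
t23.2 pos [0.4242 0.1689 0.0351] yaw -0.141 F [ 0.4 -0.5  0.5] gap 93.0
tool shift mm [-1.3 -0.7 11.1] final-frame shift [-1.4 -0.7 11.1] turn [ 0.001  0.001 -0.001]
```

Call:
step_arm:
  motion:
    - [-1, -1, 8, 0, 0, 0, 0]
    - [0, 0, 3, 0, 0, 0, 0]
    - [0, 0, 0, 0, 0, 0, 0]
    - [0, 0, 0, 0, 0, 0, 255]
    - [0, 0, 0, 0, 0, 0, 255]
  newtons: 15

```text
time_s: 23.7
tcp_pos: [0.4234, 0.1707, 0.0249]
tcp_rot: [-3.141, -0.001, -0.14]
force: [-0.7, 0.3, 0.7]
finger_gap: 0.0816
```

Call:
step_arm:
  motion:
    - [0, 0, 0, 0, 0, 0, 255]
    - [0, 0, 0, 0, 0, 0, 255]
    - [0, 0, 0, 0, 0, 0, 255]
    - [0, 0, 0, 0, 0, 0, 255]
    - [0, 0, 0, 0, 0, 0, 255]

```text
time_s: 24.2
tcp_pos: [0.4231, 0.1706, 0.0244]
tcp_rot: [-3.142, -0.0, -0.14]
force: [0.9, 0.3, 1.4]
finger_gap: 0.0415
```

Call:
step_arm:
  motion:
    - [0, 0, 0, 0, 0, 0, 255]
    - [0, 0, -10, 0, 0, 0, 255]
    - [0, 0, -25, 0, 0, 0, 255]
    - [0, 0, -30, 0, 0, 0, 255]
    - [0, 0, 0, 0, 0, 0, 255]
  newtons: 20

```text
time_s: 24.7
tcp_pos: [0.426, 0.1715, 0.0943]
tcp_rot: [-3.139, -0.007, -0.14]
force: [1.4, 0.6, -0.5]
finger_gap: 0.039
```

```bash
python3 go.py 0.577 -0.0027 0.12 -0.14;python3 - <<'E'
from bench import r, viewer
from h import *
p=r.get_state()["tcp_pos"]
c=viewer.capture("side")
z=cv2.resize(c["pixels"][160:270,290:380,::-1],None,fx=5,fy=5,interpolation=cv2.INTER_NEAREST)
for dz in(-.024,.061):
    u=(proj(c,p+[0,0,dz])+.5-[290,160])*5; cv2.circle(z,tuple(int(v) for v in u),3,(0,0,255),-1)
cv2.imwrite("pics/s12z.png",z)
E
```

```text
t24.7 pos [0.426  0.1715 0.0943] yaw -0.140 F [ 1.4  0.6 -0.5] gap 39.0
tool shift mm [173.9 151.4 -25. ] final-frame shift [173.8 151.4 -25.7] turn [-0.003 -0.007  0.   ]
```

View pics/s12z.png

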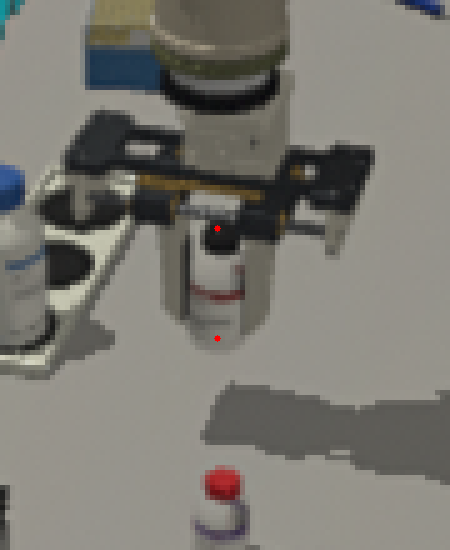

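Call:
step_arm:
  motion:
    - [0, 0, -35, 0, 0, 0, 255]
    - [0, 0, -35, 0, 0, 0, 255]
    - [0, 0, -15, 0, 0, 0, 255]
    - [15, 12, 0, 0, 0, 0, 255]
    - [30, 27, 0, 0, 0, 0, 255]

```text
time_s: 25.25
tcp_pos: [0.4616, 0.1268, 0.1739]
tcp_rot: [-3.141, 0.0, -0.137]
force: [-0.3, 0.3, -1.4]
finger_gap: 0.0394
```

Call:
step_arm:
  motion:
    - [35, 30, 0, 0, 0, 0, 255]
    - [35, 30, 0, 0, 0, 0, 255]
    - [35, 30, 0, 0, 0, 0, 255]
    - [24, 22, 0, 0, 0, 0, 255]
    - [0, 0, 0, 0, 0, 0, 255]

```text
time_s: 25.75
tcp_pos: [0.5753, -0.0067, 0.1722]
tcp_rot: [3.14, 0.002, -0.144]
force: [-0.8, 0.6, -0.8]
finger_gap: 0.0395
```

Call:
step_arm:
  motion:
    - [0, 0, 0, 0, 0, 0, 255]

```text
time_s: 25.85
tcp_pos: [0.5735, -0.0037, 0.1724]
tcp_rot: [-3.141, 0.003, -0.142]
force: [-0.2, -0.1, 0.3]
finger_gap: 0.0395
```

```bash
python3 go.py 0.577 -0.0027 0.032 -0.14
```

```text
t25.9 pos [ 0.5735 -0.0037  0.1724] yaw -0.142 F [-0.2 -0.1  0.3] gap 39.5
tool shift mm [  3.7  -1.5 140.4] final-frame shift [  3.3  -1.5 140.4] turn [-0.     0.003 -0.002]
```

Call:
step_arm:
  motion:
    - [3, 0, 25, 0, 0, 0, 255]
    - [0, 0, 30, 0, 0, 0, 255]
    - [0, 0, 30, 0, 0, 0, 255]
    - [0, 0, 25, 0, 0, 0, 255]
    - [0, 0, 12, 0, 0, 0, 255]

```text
time_s: 26.35
tcp_pos: [0.5742, -0.0021, 0.0489]
tcp_rot: [-3.142, 0.005, -0.139]
force: [0.0, -0.4, -1.1]
finger_gap: 0.0393
```

Call:
step_arm:
  motion:
    - [0, 0, 0, 0, 0, 0, 255]
    - [0, 0, 0, 0, 0, 0, 255]

```text
time_s: 26.55
tcp_pos: [0.5775, -0.0031, 0.0533]
tcp_rot: [-3.141, -0.001, -0.139]
force: [0.2, -0.1, -0.7]
finger_gap: 0.0394
```

```bash
python3 go.py 0.577 -0.0027 0.032 -0.14;python3 - <<'E'
from bench import r, viewer
from h import *
c=viewer.capture("side")
z=cv2.resize(c["pixels"][150:240,260:350,::-1],None,fx=6,fy=6,interpolation=cv2.INTER_NEAREST)
cv2.imwrite("pics/s13z.png",z)
E
```

```text
t26.6 pos [ 0.5775 -0.0031  0.0533] yaw -0.139 F [ 0.2 -0.1 -0.7] gap 39.4
tool shift mm [-0.6 -0.3 21.3] final-frame shift [-0.6 -0.4 21.3] turn [-0.    -0.001  0.001]
```

View pics/s13z.png

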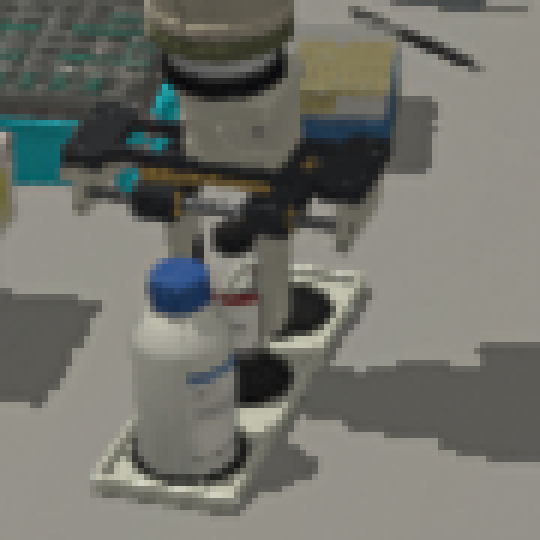

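The dye bottle is upright about 20 mm above the middle pad, with the buffer bottle untouched at (190,370). I'll lower it.

Call:
step_arm:
  motion:
    - [0, 0, 10, 0, 0, 0, 255]
    - [0, 0, 7, 0, 0, 0, 255]
    - [0, 0, 2, 0, 0, 0, 255]
    - [0, 0, 0, 0, 0, 0, 255]
    - [0, 0, 0, 0, 0, 0, 255]

```text
time_s: 27.1
tcp_pos: [0.5773, -0.0037, 0.0334]
tcp_rot: [3.142, 0.0, -0.14]
force: [-0.2, 0.1, -0.7]
finger_gap: 0.0394
```

Call:
step_arm:
  motion:
    - [0, 0, 1, 0, 0, 0, 255]
    - [0, 0, 0.5, 0, 0, 0, 255]
    - [0, 0, 0, 0, 0, 0, 255]

```text
time_s: 27.4
tcp_pos: [0.5775, -0.0037, 0.0325]
tcp_rot: [-3.142, -0.001, -0.14]
force: [-1.2, -0.2, 4.9]
finger_gap: 0.0395
```

Contact, with 5 N upward. I'll release and raise.

Call:
step_arm:
  motion:
    - [0, 0, 0, 0, 0, 0, 0]
    - [0, 0, 0, 0, 0, 0, 0]
    - [0, 0, 0, 0, 0, 0, 0]
    - [0, 0, 0, 0, 0, 0, 0]
    - [0, 0, -15, 0, 0, 0, 0]

```text
time_s: 27.9
tcp_pos: [0.5752, -0.0035, 0.045]
tcp_rot: [3.141, 0.005, -0.14]
force: [0.5, 0.3, -0.1]
finger_gap: 0.075
```

Call:
step_arm:
  motion:
    - [0, 0, -35, 0, 0, 0, 0]
    - [0, 0, -40, 0, 0, 0, 0]
    - [0, 0, -40, 0, 0, 0, 0]
    - [0, 0, -25, 0, 0, 0, 0]
    - [0, 0, 0, 0, 0, 0, 0]

```text
time_s: 28.4
tcp_pos: [0.5803, -0.0039, 0.1938]
tcp_rot: [-3.141, -0.01, -0.14]
force: [0.7, 0.0, 0.4]
finger_gap: 0.093
```

```bash
python3 go.py 0.404 0.3175 0.15 -0.14
```

```text
t28.4 pos [ 0.5803 -0.0039  0.1938] yaw -0.140 F [0.7 0.  0.4] gap 93.0
tool shift mm [-219.9 -293.6   41.8] final-frame shift [-219.5 -293.6   43.8] turn [-0.   -0.01  0.  ]
```

Call:
step_arm:
  motion:
    - [-20, -26, 0, 0, 0, 0, 0]
    - [-29, -39, 0, 0, 0, 0, 0]
    - [-29, -39, 0, 0, 0, 0, 0]
    - [-29, -39, 0, 0, 0, 0, 0]
    - [-29, -39, 0, 0, 0, 0, 0]

```text
time_s: 28.9
tcp_pos: [0.4664, 0.1968, 0.1867]
tcp_rot: [3.141, 0.0, -0.141]
force: [0.7, -0.1, -0.5]
finger_gap: 0.0932
```

Call:
step_arm:
  motion:
    - [-29, -39, 0, 0, 0, 0, 0]
    - [-29, -39, 0, 0, 0, 0, 0]
    - [-26, -34, 0, 0, 0, 0, 0]
    - [0, 0, 0, 0, 0, 0, 0]
    - [0, 0, 0, 0, 0, 0, 0]

```text
time_s: 29.4
tcp_pos: [0.3996, 0.3186, 0.1866]
tcp_rot: [3.141, 0.0, -0.137]
force: [0.4, -1.3, -0.4]
finger_gap: 0.0927
```

```bash
python3 go.py 0.404 0.3175 0.017 -0.14;python3 - <<'E'
from bench import r, viewer
from h import *
for n,roi in(("side",(240,150,370,290)),("top",(210,155,370,245))):
    c=viewer.capture(n);pickle.dump(c,open(f"pics/{n}14.pkl","wb"))
    z=cv2.resize(c["pixels"][roi[1]:roi[3],roi[0]:roi[2],::-1],None,fx=4,fy=4,interpolation=cv2.INTER_NEAREST);cv2.imwrite(f"pics/{n}14z.png",z)
E
```

```text
t29.4 pos [0.3996 0.3186 0.1866] yaw -0.137 F [ 0.4 -1.3 -0.4] gap 92.7
tool shift mm [  4.6   0.4 169.6] final-frame shift [  4.5   0.5 169.6] turn [0.001 0.    0.003]
```

View pics/side14z.png

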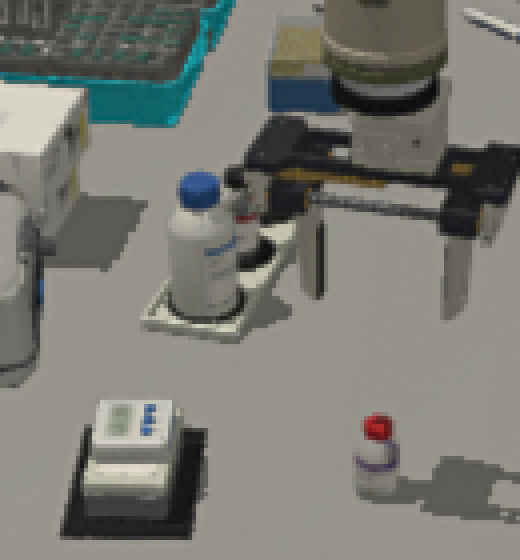

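View pics/top14z.png

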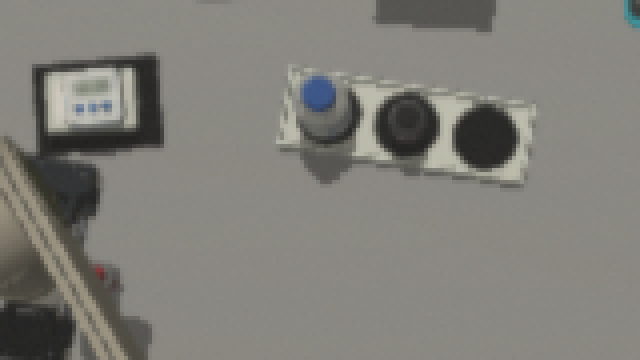

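Both bottles stand upright on their pads. In the top crop the blue cap is at (319,94) and the dye bottle at (406,118), central on its pad. The calib bottle is next.

Call:
step_arm:
  motion:
    - [3, 0, 35, 0, 0, 0, 0]
    - [1, 0, 35, 0, 0, 0, 0]
    - [0, 0, 35, 0, 0, 0, 0]
    - [0, 0, 30, 0, 0, 0, 0]
    - [0, 0, 20, 0, 0, 0, 0]

```text
time_s: 30.0
tcp_pos: [0.404, 0.3152, 0.0292]
tcp_rot: [3.139, 0.002, -0.143]
force: [-0.7, -0.3, 0.0]
finger_gap: 0.093
```

Call:
step_arm:
  motion:
    - [0, 0, 0, 0, 0, 0, 0]
    - [0, 0, 0, 0, 0, 0, 0]

```text
time_s: 30.2
tcp_pos: [0.405, 0.3166, 0.0321]
tcp_rot: [3.141, 0.0, -0.142]
force: [-0.1, 0.5, -0.2]
finger_gap: 0.0931
```

```bash
python3 go.py 0.404 0.3175 0.017 -0.14
```

```text
t30.2 pos [0.405  0.3166 0.0321] yaw -0.142 F [-0.1  0.5 -0.2] gap 93.1
tool shift mm [-1.1 -0.8 15.1] final-frame shift [-1.1 -0.8 15.1] turn [ 0.001  0.    -0.002]
```

Call:
step_arm:
  motion:
    - [-1, -1, 8, 0, 0, 0, 0]
    - [0, 0, 7, 0, 0, 0, 0]
    - [0, 0, 0, 0, 0, 0, 0]
    - [0, 0, 0, 0, 0, 0, 255]
    - [0, 0, 0, 0, 0, 0, 255]
  newtons: 15

```text
time_s: 30.7
tcp_pos: [0.4037, 0.319, 0.0173]
tcp_rot: [-3.141, -0.0, -0.14]
force: [-0.5, 0.2, -0.3]
finger_gap: 0.0814
```

Call:
step_arm:
  motion:
    - [0, 0, 0, 0, 0, 0, 255]
    - [0, 0, 0, 0, 0, 0, 255]
    - [0, 0, 0, 0, 0, 0, 255]
    - [0, 0, 0, 0, 0, 0, 255]
    - [0, 0, 0, 0, 0, 0, 255]

```text
time_s: 31.2
tcp_pos: [0.4035, 0.3188, 0.0169]
tcp_rot: [3.142, 0.0, -0.14]
force: [0.1, 0.1, 0.8]
finger_gap: 0.0415
```

Call:
step_arm:
  motion:
    - [0, 0, 0, 0, 0, 0, 255]
    - [0, 0, 0, 0, 0, 0, 255]
    - [0, 0, -20, 0, 0, 0, 255]
    - [0, 0, -30, 0, 0, 0, 255]
    - [0, 0, 0, 0, 0, 0, 255]
  newtons: 20

```text
time_s: 31.7
tcp_pos: [0.406, 0.3204, 0.071]
tcp_rot: [-3.137, -0.005, -0.14]
force: [0.7, 0.7, -0.4]
finger_gap: 0.0331
```

```bash
python3 go.py 0.565 -0.0875 0.17 -0.14;python3 - <<'E'
from bench import r, viewer
from h import *
p=r.get_state()["tcp_pos"]
c=viewer.capture("side")
z=cv2.resize(c["pixels"][180:290,290:380,::-1],None,fx=5,fy=5,interpolation=cv2.INTER_NEAREST)
for dz in(-.017,.051):
    u=(proj(c,p+[0,0,dz])+.5-[290,180])*5; cv2.circle(z,tuple(int(v) for v in u),3,(0,255,0),-1)
cv2.imwrite("pics/s15z.png",z)
E
```

```text
t31.7 pos [0.406  0.3204 0.071 ] yaw -0.140 F [ 0.7  0.7 -0.4] gap 33.1
tool shift mm [214.8 381.3 -99.6] final-frame shift [214.3 381.7 -99. ] turn [-0.004 -0.005 -0.   ]
```

View pics/s15z.png

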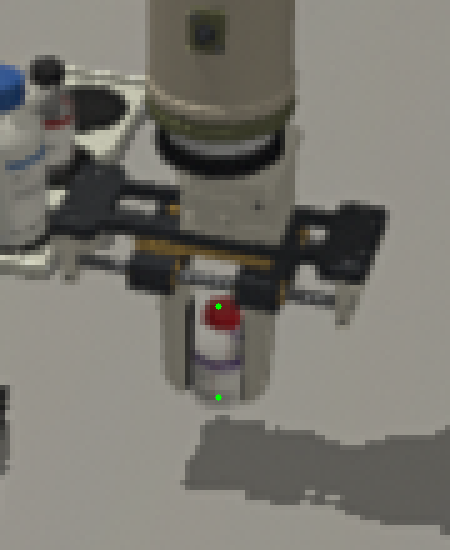

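Call:
step_arm:
  motion:
    - [0, 0, -35, 0, 0, 0, 255]
    - [0, 0, -35, 0, 0, 0, 255]
    - [0, 0, -30, 0, 0, 0, 255]
    - [15, 26, 0, 0, 0, 0, 255]
    - [22, 40, 0, 0, 0, 0, 255]

```text
time_s: 32.25
tcp_pos: [0.431, 0.2492, 0.1672]
tcp_rot: [-3.14, -0.001, -0.136]
force: [0.6, -0.7, 0.6]
finger_gap: 0.0336
```

Call:
step_arm:
  motion:
    - [22, 39, 0, 0, 0, 0, 255]
    - [22, 39, 0, 0, 0, 0, 255]
    - [22, 39, 0, 0, 0, 0, 255]
    - [22, 39, 0, 0, 0, 0, 255]
    - [22, 39, 0, 0, 0, 0, 255]

```text
time_s: 32.75
tcp_pos: [0.5124, 0.038, 0.1656]
tcp_rot: [3.142, 0.002, -0.14]
force: [0.7, 1.3, -0.8]
finger_gap: 0.0336
```

Call:
step_arm:
  motion:
    - [22, 39, 0, 0, 0, 0, 255]
    - [22, 39, 0, 0, 0, 0, 255]
    - [20, 37, 0, 0, 0, 0, 255]
    - [0, 0, 0, 0, 0, 0, 255]
    - [0, 0, 0, 0, 0, 0, 255]

```text
time_s: 33.25
tcp_pos: [0.5593, -0.0837, 0.1653]
tcp_rot: [-3.141, 0.003, -0.142]
force: [-0.2, 0.2, -0.1]
finger_gap: 0.0334
```

```bash
python3 go.py 0.565 -0.0875 0.025 -0.14
```

```text
t33.2 pos [ 0.5593 -0.0837  0.1653] yaw -0.142 F [-0.2  0.2 -0.1] gap 33.4
tool shift mm [  6.5   3.  140.2] final-frame shift [  6.2   3.  140.3] turn [-0.001  0.003 -0.002]
```

Call:
step_arm:
  motion:
    - [5, 2, 25, 0, 0, 0, 255]
    - [1, 1, 30, 0, 0, 0, 255]
    - [0, 0, 30, 0, 0, 0, 255]
    - [0, 0, 25, 0, 0, 0, 255]
    - [0, 0, 12, 0, 0, 0, 255]

```text
time_s: 33.75
tcp_pos: [0.5629, -0.0847, 0.0414]
tcp_rot: [-3.141, 0.005, -0.138]
force: [-0.9, 0.2, -1.7]
finger_gap: 0.0336
```

Call:
step_arm:
  motion:
    - [0, 0, 0, 0, 0, 0, 255]
    - [0, 0, 0, 0, 0, 0, 255]

```text
time_s: 33.95
tcp_pos: [0.5659, -0.0863, 0.0457]
tcp_rot: [-3.142, -0.001, -0.139]
force: [-0.0, 0.8, -0.2]
finger_gap: 0.0332
```

```bash
python3 go.py 0.565 -0.0875 0.025 -0.14
```

```text
t34.0 pos [ 0.5659 -0.0863  0.0457] yaw -0.139 F [-0.   0.8 -0.2] gap 33.2
tool shift mm [-0.8  1.4 20.7] final-frame shift [-0.7  1.4 20.7] turn [-0.    -0.001  0.001]
```

Call:
step_arm:
  motion:
    - [-1, 1, 10, 0, 0, 0, 255]
    - [0, 0, 7, 0, 0, 0, 255]
    - [0, 0, 2, 0, 0, 0, 255]
    - [0, 0, 0, 0, 0, 0, 255]
    - [0, 0, 0, 0, 0, 0, 255]

```text
time_s: 34.45
tcp_pos: [0.5645, -0.0877, 0.026]
tcp_rot: [3.142, -0.0, -0.14]
force: [0.4, -0.4, -0.5]
finger_gap: 0.0335
```

Call:
step_arm:
  motion:
    - [0, 0, 1, 0, 0, 0, 255]
    - [0, 0, 0.4, 0, 0, 0, 255]
    - [0, 0, 0, 0, 0, 0, 255]

```text
time_s: 34.75
tcp_pos: [0.5647, -0.0877, 0.025]
tcp_rot: [3.142, -0.001, -0.14]
force: [-1.3, 0.2, 2.9]
finger_gap: 0.0333
```

Call:
step_arm:
  motion:
    - [0, 0, 0, 0, 0, 0, 0]
    - [0, 0, 0, 0, 0, 0, 0]
    - [0, 0, 0, 0, 0, 0, 0]
    - [0, 0, 0, 0, 0, 0, 0]
    - [0, 0, -10, 0, 0, 0, 0]

```text
time_s: 35.25
tcp_pos: [0.563, -0.0873, 0.0332]
tcp_rot: [-3.141, 0.003, -0.14]
force: [0.3, 1.0, 0.2]
finger_gap: 0.0692
```

Call:
step_arm:
  motion:
    - [0, 0, -30, 0, 0, 0, 0]
    - [0, 0, -40, 0, 0, 0, 0]
    - [0, 0, -40, 0, 0, 0, 0]
    - [0, 0, -40, 0, 0, 0, 0]
    - [0, 0, 0, 0, 0, 0, 0]

```text
time_s: 35.75
tcp_pos: [0.5683, -0.0886, 0.193]
tcp_rot: [3.14, -0.012, -0.14]
force: [0.7, 0.1, 1.8]
finger_gap: 0.0928
```

Call:
step_arm:
  motion:
    - [-40, 20, 0, 0, 0, 0, 0]
    - [-40, 30, 0, 0, 0, 0, 0]
    - [-40, 35, 0, 0, 0, 0, 0]
    - [-30, 35, 0, 0, 0, 0, 0]
    - [0, 40, 0, 0, 0, 0, 0]

```text
time_s: 36.25
tcp_pos: [0.393, -0.2231, 0.1842]
tcp_rot: [-3.141, 0.001, -0.14]
force: [1.5, -0.7, 0.3]
finger_gap: 0.0934
```

Call:
step_arm:
  motion:
    - [0, 40, 0, 0, 0, 0, 0]
    - [0, 40, 0, 0, 0, 0, 0]
    - [0, 40, 0, 0, 0, 0, 0]
    - [0, 0, 0, 0, 0, 0, 0]
    - [0, 0, 0, 0, 0, 0, 0]

```text
time_s: 36.75
tcp_pos: [0.379, -0.3426, 0.1842]
tcp_rot: [-3.141, 0.0, -0.142]
force: [-0.3, -0.3, 0.3]
finger_gap: 0.0931
```

```bash
python3 go.py 0.4 -0.35 0.2 -0.14;python3 - <<'E'
from bench import r, viewer
from h import *
for n,roi in(("side",(240,150,400,290)),("top",(170,155,430,245))):
    c=viewer.capture(n);pickle.dump(c,open(f"pics/{n}16.pkl","wb"))
    f=4 if n=="side" else 3
    z=cv2.resize(c["pixels"][roi[1]:roi[3],roi[0]:roi[2],::-1],None,fx=f,fy=f,interpolation=cv2.INTER_NEAREST);cv2.imwrite(f"pics/{n}16z.png",z)
    im=c["pixels"].astype(int); V=im.max(2)
    red=(im[:,:,0]>im[:,:,1]+50); blue=(im[:,:,2]>im[:,:,0]+50)
    rt=(285,165,345,205) if n=="top" else (270,150,330,240)
    for nm,m,z in(("red",red,.076),("blue",blue,.133)):
        for ce,st,_ in blobs(m.astype(np.uint8),rt,8): print(n,nm,ce.round(1),st,ray(c,ce,z-(0 if n=="top" else .007)).round(4))
    for X in ((.589,.083,.133),(.577,-.003,.093),(.565,-.0875,.076)): print("exp",proj(c,X).round(1))
    c0=load(f"pics/{n}0.pkl")
    for nm,rr in (("tape",(165,185,205,220) if n=="top" else (265,300,315,335)),("tip",(375,172,412,207) if n=="top" else (302,150,330,180))):
        d=np.abs(c0["pixels"].astype(int)-im).sum(2)[rr[1]:rr[3],rr[0]:rr[2]]; print(nm,"changed px",(d>60).sum())
E
```

```text
t36.8 pos [ 0.379  -0.3426  0.1842] yaw -0.142 F [-0.3 -0.3  0.3] gap 93.1
tool shift mm [ 21.9   4.4 -15.8] final-frame shift [ 21.9   4.4 -15.8] turn [-0.001  0.    -0.002]
side red [306.5 186.5] [304 185   6   4  20] [ 0.5626 -0.0929]
side blue [282.7 169.2] [270 150  29  32 289] [ 0.6573 -0.1141]
side blue [289.4 196.6] [285 193  10   8  64] [0.5886 0.0872]
exp [289.4 194.2]
exp [298.1 192.3]
exp [305.6 185.5]
tape changed px 0
tip changed px 0
top red [331.1 187.1] [329 185   5   5  22] [ 0.5646 -0.0893]
top blue [289.  177.9] [286 175   7   7  43] [0.5902 0.0838]
exp [289.2 178.2]
exp [310.5 183.1]
exp [330.7 187. ]
tape changed px 0
tip changed px 53
```

View pics/side16z.png

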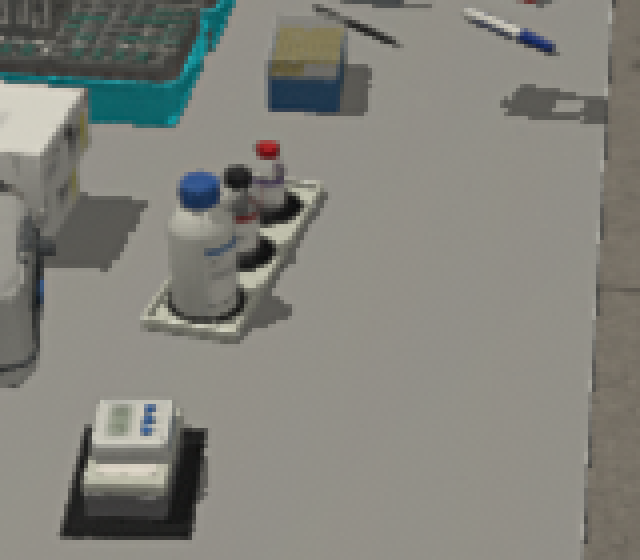

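View pics/top16z.png

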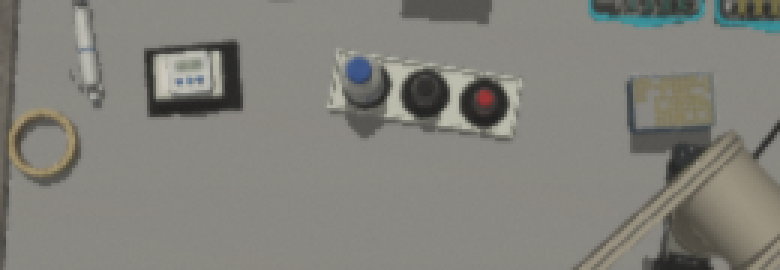

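Both views show all three bottles upright and centred on their pads. The tape and tip box have not moved; the changed pixels in the top view are the arm overlapping the tip-box region. The timer is flat on the box. I'll hand in.

```bash
python3 -c "
from bench import r
print(r.close_job(), r.get_state()['time_s'])"
```

```text
the job is handed in; nothing more can be done
the job is handed in; nothing more can be done
```

The staining station is set up and the job is handed in at about 37 s of the 115 s allowed. The slide box is on the mat, the timer is display up on the box, and the bottles stand on the tray pads: buffer nearest the mat, dye in the middle, calib farthest.

**Last checks**
- **Box:** 1–2 mm from the mat centre in both views, with its long side within about 0.03 rad of the mat's.
- **Timer:** flat on the box. The two views disagree on its centring: about 1 mm off in the side view, about 5 mm off toward -y in the top view. I left it, since the limit is 13 mm.
- **Bottles:** all upright. The buffer and calib caps are within about 6 mm of where they should be; the side view gives the larger errors, and the top view shows about 2 mm. I checked the dye bottle's centring only by eye in the top view.
- **Tape roll and tip box:** the side view shows no changed pixels at either. The top view showed 53 changed pixels at the tip box, which I put down to the arm overlapping that area.
- **Grip reading:** the fingers read 58.5 mm on the 60 mm buffer bottle. It still hung straight and was set down centred.

The two cameras differed by 3–7 mm in y on most things in the first pictures, so I averaged them to choose the grasp and placing points.

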